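# Fish the remote out from behind the radio

### The arm

A 6-joint arm with a two-finger parallel gripper is mounted at the origin on the work surface. World frame = base frame: x ahead of the robot, y to its left, z up, the work surface at z = 0. Lengths are in m, angles in rad, forces in N, time in s.
With the tool pointing down it reaches from about 0.25 to 0.725 m from the base axis. Payload 4 kg.
Tool frame: the origin (TCP) lies midway between the tips of the shut fingers; the grasp point (between the pads) lies bot.pinch_z behind it (bot.pinch_z is the distance from the TCP to the grasp point, in m); z points along the fingers, y is the direction in which the jaws open and shut (so a half turn about z gives the same grasp; the last joint's range is limited). The gripper opens to 85 mm and grips with 20 to 120 N. Pads are 22 mm wide; open, the fingers measure 114 mm over their backs; the gripper's body (76 mm by 85 mm) begins 54 mm behind the grasp point. The pads swing forward as they close: fully open they stand 13 mm farther back than shut.
Start: joints at [1.195, 0.241, 0.005, 1.335, 0, 1.571], TCP at [0.184, 0.465, 0.231] pointing down, gripper open.
Joint ranges: [-2.72, 2.72], [-1.05, 1.87], [-1.09, 1.28], [-1.99, 2.15], [-1.42, 1.44], [-3.14, 3.14]. Speed limits (rad/s): [2.79, 2.79, 3.14, 3.14, 3.14, 3.14].

### API

Orientations are given as a unit quaternion [x, y, z, w].
In Python, from workcell import bot gives the robot as it stands. The module is installed in compiled form; this text tells all that it offers.
- The arm moves only by the tool move_arm, never from a script. Its argument "series" is a list that holds one entry, the list of rows, each a list of 7 numbers: the shift along the world's x, y, z in cm, then the turn, a rotation vector about the world's x, y, z in degrees, then the opening, from 0 (shut) to 1 (fully open). A call has exactly 5 rows; each row shifts and turns the pose as measured when the row begins; what a row does not reach is not made up. A row lasts 1/10 s, in which the tool goes at most 50 mm and 8.59 degrees, less where a joint would pass 70% of its speed; a pose out of reach is approached as far as the arm can. A call with a gripper value outside its range is refused whole. The fingers move at their own pace and stop on an object; the grip force is fixed at half the most. Time passes only in rows, so rows that do not move let the fingers close, or fill a call up. It gives the time, the measured TCP pose, the force and the opening at its end, in the units of the state.
- bot.get_obs(): the state, without advancing time (a new reading comes with each control period).
- bot.camera(name): name is "side" or "top" or "wrist"; returns (picture, depth): 480x640x3 uint8, red, green, blue; 480x640 float32, m along the optical axis (not along the pixel's ray), 0 where there is no reading.
- bot.camera_info(name): a dict with "vfov" (degrees; the focal length in pixels is half the picture's height over the tangent of half this angle, whatever the lens; pixels are square), "cx", "cy" (the principal point, pixels), "k1" (the pictures are not rectified: a ray, as slopes to the right and down, at radius r is drawn at 1 + k1 r^2 times it, then the intrinsics apply), "cam_to_world" (4x4, takes a point from camera to world coordinates); the wrist camera has in their place "tool_from_camera" (4x4, takes a point from camera to tool coordinates, whose origin is the TCP and whose axes are the flange's). Camera axes: x right, y down, z forward; pixel columns grow to the right and rows downward; lengths in m; the calibration is good to about 2 mm. A picture is of the moment at which its call begins: read the wrist's pose just before it. camera_info takes no time and is no camera call.
- bot.job_done(): hands the job in, once; it reports no verdict.
Trained networks look in the newest picture that a camera, given by its name, has taken for a name from the list of things; names that differ only in an ending like _2 or _b are one class to them, and where a whole thing is asked for, a point or a joint stands for the part that bears it (a point fixed in the world has none). Each returns a list of dicts, best first, with "confidence" (0 to 1); they miss things now and then, are a little off and sometimes report something else, mostly with a low value. They report only what shows in the picture. A call takes as long as a camera call. They do not tell look-alikes from the thing itself.
- bot.find_in(camera, target): "at" ([x, y, z] in m, in world coordinates, good to about 4 mm: the middle of the surface that is visible of it).
The state is a dict: "clock": time; "joint_pos": joint angles; "joint_vel": joint speeds; "tau": joint torques, N m; "eef_pos": TCP position; "tool_rot": TCP orientation; "ft_force": force on the tool from outside, world axes, zero at the start; "ft_torque": the same for the moment, N m; "grip_width": finger opening in m.
Only numpy, scipy, OpenCV 4.12 (cv2) and the standard library are available. Lean on these libraries where they do the work, as an engineer would, in place of code of your own. Each camera call takes 0.05 s, during which the arm holds its last target.

### The job

The TV remote has fallen on its edge into the narrow gap between the radio and the loudspeaker: take the bent rod off the wooden box, draw the remote all the way out of the gap with it (no fingers on the remote while it is in there), and lay the rod back across the box lid. Stand the remote on its long edge on the cork mat and let go, push it over so that it lies on the mat with its buttons up, then take it again across its width and lay it, buttons still up, flat inside the blue tray and let go. Do not move the stork, the bowl, the vase or the coaster.

Things in the scene. Friction and masses are not known exactly. Their poses are not given: they have to be found in the camera images.
- gap_mouth (a point): Middle of the gap's mouth, on the shelf. The gap, 44 mm wide, runs 205 mm along this frame's +y to a white bookend that closes it; open above and at the mouth. Walls 90 mm high, fixed: wooden radio on the -x side, grey loudspeaker on the +x side (each 70 mm deep, 220 mm long). The shelf outside the mouth (-y) is free for 200 mm.
- remote_center (a point): Centre of the black TV remote (silver strip along each long edge), 140 mm long (y), 52 wide (z), 24 thick (x), 0.14 kg. +x points out of the button face. It starts on its long edge in the gap: z up, x to the loudspeaker, length along the gap, centre 75 to 100 mm inside the mouth. Centre 26 mm up standing, 12 mm lying. Pushed near the top on its button face it tips over buttons up.
- rod_grip (a point): Centre of the rod's square red handle, 18 x 18 mm, reaching 60 mm to either side along y, then a 25 mm brass end of the same section at -y. 0.12 kg, balanced about 20 mm to the -y side of here. It starts lying flat across the box lid, middle near the lid's middle, with the bent leg hanging free beyond the +y side of the box.
- rod_tip (a point): Rounded lower tip of the rod's bent leg. A round aluminium bar, 8 mm across, leaves the handle at mid height along +y and bends at a right angle 115 mm from the handle's centre, straight down (-z) to this tip, 104 mm below the handle's centre. Same axes as the handle.
- box_lid (a point): Centre of the top of the wooden box's closed, flat lid, 105 mm above the shelf; 114 mm along x, 134 mm along y. Brass latch on the -x side. Fixed.
- mat: Cork mat, 140 mm (x) by 180 mm (y), 4 mm thick; origin at the centre of its underside, on the shelf. Fixed.
- tray: Shallow blue tray, 90 mm (x) by 180 mm (y) outside, 12 mm high, walls and floor 5 mm thick; origin at the centre of its underside, on the shelf. Fixed.
- stork: White porcelain stork figurine, 165 mm tall on a round 64 mm foot; origin at the centre of its underside. Loose, fragile.
- bowl: Cut-glass bowl, 120 mm across, 60 mm high; origin at the centre of its underside. Loose.
- vase: Terracotta vase, 84 mm across, 130 mm high; origin at the centre of its underside. Loose.
- coaster: Round blue ceramic coaster, 96 mm across, 8 mm thick; origin at the centre of its underside. Loose.
There are look-alikes about, which are no part of the job. Of the things that look like the mat, the smaller one is meant. Several things look just like the part that bears remote_center: the one meant starts farthest from the robot's base.

How it is judged:
By the outcome, as a careful person would: the job done as asked, in the order asked, and still so for the second after the job is handed in, with the robot touching nothing.
It also fails if it takes over 72 s, if anything falls off the work surface, if the arm or the gripper's body presses on something with over 40 N, if the wrist force passes 120 N, or if a joint passes its speed limit or range.

## Working session

There is one attempt and no reset: what is moved stays moved. The work goes in short steps, Python scripts to look and compute and a tool call to move; the robot and the scene stay as the last step left them, time stands still between calls to the robot, and variables do not carry over. Pictures are saved under pics/ and viewed, and the job is handed in when it is done.

Besides the shell and the picture viewer there is one more tool, called after "Request:" by a JSON object that holds its "fn" and its "kwargs". move_arm: Moves the arm, as the interface text tells. Its arguments: {"type":"object","properties":{"series":{"type":"array","items":{"type":"array","items":{"type":"array","items":{"type":"number"}}}}},"required":["series"]}

```bash
mkdir -p pics
cat > h.py <<'E'
import numpy as np, cv2
from workcell import bot
def K(n):
    i=bot.camera_info(n); f=240/np.tan(np.radians(i['vfov'])/2)
    return f,i['cx'],i['cy'],i['k1'],i
def tocam(n):
    i=bot.camera_info(n)
    if 'cam_to_world' in i: return np.array(i['cam_to_world'])
    from scipy.spatial.transform import Rotation as R
    o=bot.get_obs(); T=np.eye(4); T[:3,:3]=R.from_quat(o['tool_rot']).as_matrix(); T[:3,3]=o['eef_pos']
    return T@np.array(i['tool_from_camera'])
def rays(n,uv):
    f,cx,cy,k1,i=K(n)
    uv=np.asarray(uv,float).reshape(-1,2); d=(uv-[cx,cy])/f; s=d.copy()
    for _ in range(20): s=d/(1+k1*(s**2).sum(1,keepdims=True))
    return s
def px2z(n,uv,z,T=None):
    T=tocam(n) if T is None else T
    s=rays(n,uv); d=np.c_[s,np.ones(len(s))]@T[:3,:3].T; o=T[:3,3]
    return o+d*((z-o[2])/d[:,2])[:,None]
def px2d(n,uv,dep,T=None):
    T=tocam(n) if T is None else T
    uv=np.asarray(uv).reshape(-1,2)
    s=rays(n,uv); z=np.array([dep[int(v),int(u)] for u,v in uv]); 
    return (np.c_[s,np.ones(len(s))]*z[:,None])@T[:3,:3].T+T[:3,3]
def w2px(n,P,T=None):
    T=tocam(n) if T is None else T
    f,cx,cy,k1,i=K(n); P=np.asarray(P,float).reshape(-1,3)
    c=(P-T[:3,3])@T[:3,:3]; s=c[:,:2]/c[:,2:]; s=s*(1+k1*(s**2).sum(1,keepdims=True))
    return s*f+[cx,cy]
def cloud(n,dep,T=None):
    T=tocam(n) if T is None else T
    v,u=np.mgrid[0:480,0:640]; s=rays(n,np.c_[u.ravel(),v.ravel()])
    P=(np.c_[s,np.ones(len(s))]*dep.ravel()[:,None])@T[:3,:3].T+T[:3,3]
    return P.reshape(480,640,3)
def shot(n,tag):
    T=tocam(n); p,d=bot.camera(n); cv2.imwrite(f'pics/{tag}.png',p[:,:,::-1]); np.savez(f'pics/{tag}.npz',d=d,T=T,p=p); return p,d,T
E
python3 - <<'E'
from h import *
print(bot.get_obs(),bot.pinch_z)
np.set_printoptions(precision=3,suppress=True)
for n in ['top','side','wrist']:
    shot(n,n+'0'); print(n,bot.camera_info(n))
for t in ['gap_mouth','remote_center','rod_grip','rod_tip','box_lid','mat','tray','stork','bowl','vase','coaster']:
    print(t,[(np.round(r['at'],3),round(r['confidence'],2)) for r in bot.find_in('top',t)])
print(bot.get_obs()['clock'])
E
```

```text
{'clock': 0.0, 'joint_pos': array([1.19500657e+00, 2.41444330e-01, 3.73120721e-03, 1.33517796e+00,
       2.16283902e-05, 1.57078208e+00]), 'joint_vel': array([-0.00033006, -0.00030185, -0.00020623,  0.00080298, -0.00076278,
        0.00034579]), 'tau': array([-5.07516052e-04, -3.72318757e+01,  2.52407080e+01,  1.69727934e-02,
       -6.87314696e-05, -5.35351859e-06]), 'eef_pos': array([0.18326984, 0.46453431, 0.23039995]), 'tool_rot': array([ 1.86784149e-01,  9.82400420e-01, -1.02692304e-03, -2.06272347e-04]), 'ft_force': array([-0.03211096, -0.66868662, -0.09616878]), 'ft_torque': array([0.03819425, 0.03194357, 0.00504395]), 'grip_width': 0.08560602744035187} 0.0187
top {'vfov': 45.728346106474135, 'cx': 315.8669834354505, 'cy': 239.33775007734047, 'k1': -0.06356631379702221, 'cam_to_world': array([[ 0.013, -0.985,  0.169,  0.198],
       [-1.   , -0.01 ,  0.019, -0.014],
       [-0.017, -0.17 , -0.985,  1.525],
       [ 0.   ,  0.   ,  0.   ,  1.   ]])}
side {'vfov': 44.74519101962688, 'cx': 323.9415814196651, 'cy': 238.28282770815346, 'k1': -0.16657633681502323, 'cam_to_world': a
[... 486 characters left out ...]
93, 0.154, 0.086]), 0.59), (array([0.682, 0.135, 0.054]), 0.17)]
remote_center [(array([0.259, 0.412, 0.053]), 0.84), (array([0.685, 0.138, 0.056]), 0.65)]
rod_grip [(array([0.44 , 0.342, 0.125]), 0.63)]
rod_tip [(array([0.436, 0.346, 0.12 ]), 0.68)]
box_lid [(array([0.432, 0.336, 0.11 ]), 0.81), (array([ 0.575, -0.49 ,  0.029]), 0.48)]
mat [(array([ 0.463, -0.22 ,  0.002]), 0.85), (array([ 0.19 , -0.368,  0.006]), 0.72)]
tray [(array([0.447, 0.04 , 0.008]), 0.97), (array([ 0.466, -0.222,  0.004]), 0.27)]
stork [(array([ 0.672, -0.357,  0.094]), 0.56)]
bowl [(array([ 0.577, -0.491,  0.028]), 0.72)]
vase [(array([0.637, 0.396, 0.08 ]), 0.95)]
coaster [(array([0.549, 0.473, 0.006]), 0.75)]
0.7
```

View pics/top0.png

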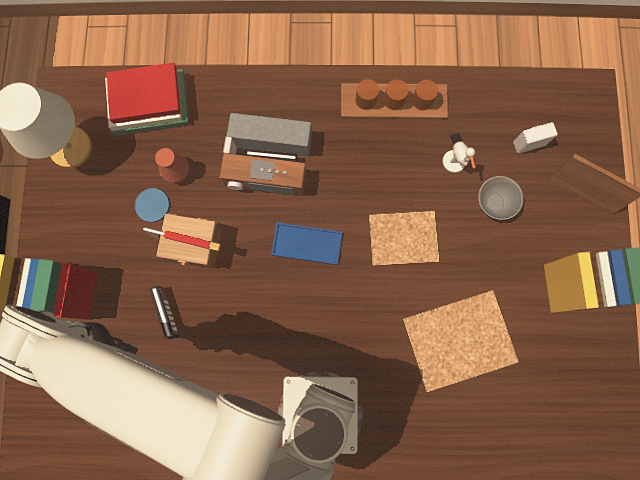

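View pics/side0.png

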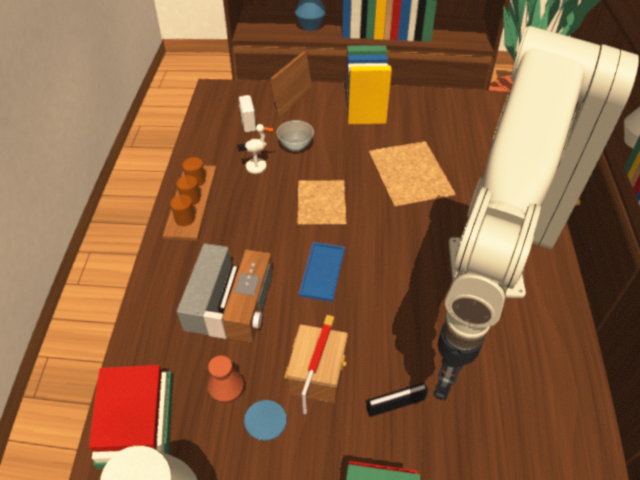

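Run:
```python
import cv2
p=cv2.imread('pics/top0.png')
a=cv2.resize(p[40:190,150:350],None,fx=4,fy=4,interpolation=cv2.INTER_CUBIC); cv2.imwrite('pics/crop_gap.png',a)
```

```text
(no output)
```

View pics/crop_gap.png

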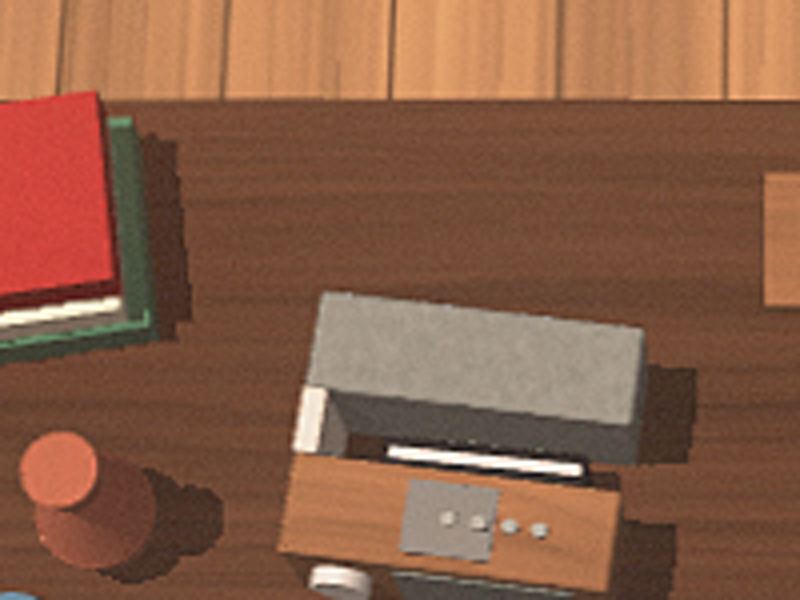

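Run:
```python
import cv2
p=cv2.imread('pics/top0.png')
a=cv2.resize(p[200:345,130:250],None,fx=4,fy=4,interpolation=cv2.INTER_CUBIC); cv2.imwrite('pics/crop_rod.png',a)
p=cv2.imread('pics/side0.png')
a=cv2.resize(p[230:430,170:370],None,fx=3,fy=3,interpolation=cv2.INTER_CUBIC); cv2.imwrite('pics/crop_s.png',a)
```

```text
(no output)
```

View pics/crop_rod.png

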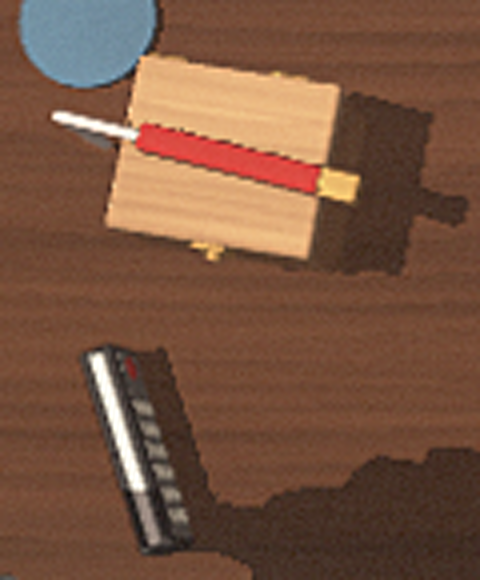

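View pics/crop_s.png

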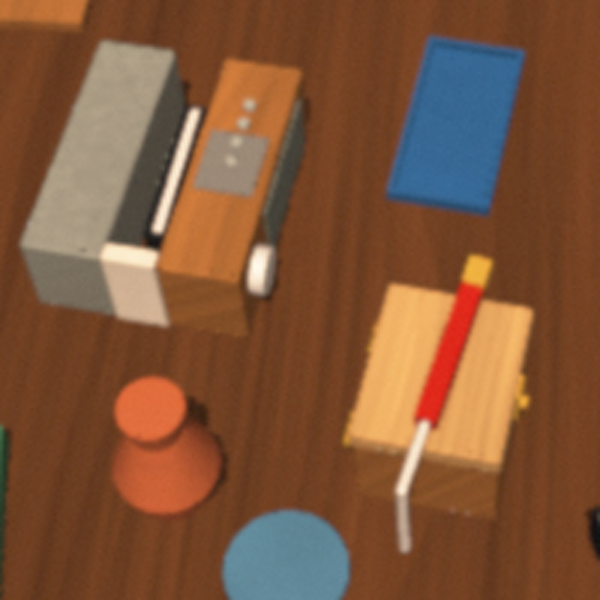

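Run:
```python
from h import *
np.set_printoptions(precision=4,suppress=True)
def C(uv,x0,y0,s=4): return [(x0+(u+.5)/s-.5,y0+(v+.5)/s-.5) for u,v in uv]
c=lambda uv,z: px2z('top',C(uv,150,40),z)
print('radio inner',c([(298,455),(620,490)],.09)); print('radio outer',c([(278,552),(606,592)],.09))
print('spk inner',c([(304,387),(632,424)],.09)); print('spk outer',c([(322,292),(645,329)],.09))
print('remote top strip',c([(388,446),(388,458),(582,464),(582,475)],.052))
r=lambda uv,z: px2z('top',C(uv,130,200),z)
print('lid',r([(138,55),(340,85),(308,259),(106,227)],.105))
print('handle axis',r([(139,137),(319,180),(358,187)],.123)); print('bar end',r([(55,116)],.118))
z=np.load('pics/top0.npz');P=cloud('top',z['d'],z['T'])
for name,(u0,u1,v0,v1),(zl,zh) in [('radio',(215,315,145,195),(.08,.1)),('spk',(215,320,110,150),(.08,.1)),('handle',(140,225,215,260),(.115,.135)),('lid',(150,230,205,275),(.098,.11)),('tray',(260,350,215,270),(.0085,.03)),('mat',(360,445,205,270),(.0025,.02))]:
    Q=P[v0:v1,u0:u1].reshape(-1,3); Q=Q[(Q[:,2]>zl)&(Q[:,2]<zh)]
    rc=cv2.minAreaRect((Q[:,:2]*1000).astype(np.float32)); print(name,len(Q),np.median(Q[:,2]),np.array(rc[0]),np.array(rc[1]),rc[2])
# mat/tray color
im=z['p']; hsv=cv2.cvtColor(im,cv2.COLOR_RGB2HSV)
def col(m,zz,roi):
    u0,u1,v0,v1=roi; mm=np.zeros_like(m); mm[v0:v1,u0:u1]=m[v0:v1,u0:u1]
    cs,_=cv2.findContours(mm,cv2.RETR_EXTERNAL,cv2.CHAIN_APPROX_NONE); k=max(cs,key=cv2.contourArea)[:,0]
    W=px2z('top',k,zz)[:,:2]*1000; rc=cv2.minAreaRect(W.astype(np.float32)); return rc
print('tray',col(((hsv[...,0]>100)&(hsv[...,0]<125)&(hsv[...,1]>120)).astype(np.uint8),.012,(255,360,210,280)))
print('mat',col(((hsv[...,0]>8)&(hsv[...,0]<25)&(hsv[...,2]>150)&(hsv[...,1]>60)).astype(np.uint8),.004,(355,450,200,275)))
print('tool y now')
```

```text
radio inner [[0.6728 0.2584 0.09  ]
 [0.6501 0.0452 0.09  ]]
radio outer [[0.6064 0.2687 0.09  ]
 [0.581  0.0531 0.09  ]]
spk inner [[0.72   0.2565 0.09  ]
 [0.6955 0.038  0.09  ]]
spk outer [[0.787  0.2473 0.09  ]
 [0.7618 0.0305 0.09  ]]
remote top strip [[0.692  0.2046 0.052 ]
 [0.6835 0.2043 0.052 ]
 [0.6801 0.0727 0.052 ]
 [0.6724 0.0726 0.052 ]]
lid [[0.5061 0.4043 0.105 ]
 [0.4875 0.2723 0.105 ]
 [0.3753 0.2878 0.105 ]
 [0.3941 0.4183 0.105 ]]
handle axis [[0.4492 0.3952 0.123 ]
 [0.423  0.2793 0.123 ]
 [0.4188 0.2545 0.123 ]]
bar end [[0.4631 0.4517 0.118 ]]
radio 2247 0.08958387782005883 [649.9322 154.7619] [219.207  120.1296] 84.15245056152344
spk 2171 0.08920843650060717 [724.6887 145.8228] [219.3293 108.3208] 82.93561553955078
handle 451 0.12136266495952897 [440.4796 353.3349] [204.0825  18.7048] 76.8818130493164
lid 1866 0.10419108672971145 [439.4113 345.0784] [185.2092 117.7346] 81.464599609375
tray 513 0.010931674844415706 [447.9129  38.5978] [238.5231  97.1547] 79.49405670166016
mat 2480 0.004963891944783305 [ 469.455  -220.0379] [176.906  230.9004] 0.5371071696281433
tray ((448.280517578125, 39.645076751708984), (175.9581298828125, 88.80984497070312), 82.13914489746094)
mat ((467.2255554199219, -222.3861083984375), (140.10824584960938, 180.14971923828125), 4.049997806549072)
tool y now
```

Remote candidates in the top picture are (165,312), standing near the arm, and (271,154), on edge in the gap. The one in the gap is farther from the base and fits the description, as the crop shows. The mat meant is the smaller one, at (404,237). Now I move above the rod.

Request:
{"fn": "move_arm", "kwargs": {"series": [[[2.5,-1.5,0.5,0,0,-8.2,1],[2.5,-1.5,0.5,0,0,-8.2,1],[2.5,-1.5,0.5,0,0,-8.2,1],[2.5,-1.5,0,0,0,-8.2,1],[2.5,-1.5,0,0,0,-8.2,1]]]}}

```text
clock: 1.2
eef_pos: [0.3093, 0.3896, 0.2469]
tool_rot: [0.527, 0.85, 0.001, -0.001]
ft_force: [0.4, -0.8, -0.4]
grip_width: 0.0854
```

Request:
{"fn": "move_arm", "kwargs": {"series": [[[2.5,-1.5,0,0,0,-8.2,1],[2.5,-1.5,0,0,0,-8.2,1],[2.5,-1.5,0,0,0,-8.2,1],[2.5,-1.5,0,0,0,-8.2,1],[2.5,-1.5,0,0,0,-8.2,1]]]}}

```text
clock: 1.7
eef_pos: [0.4394, 0.3111, 0.2476]
tool_rot: [0.801, 0.599, 0.002, -0.0]
ft_force: [0.2, 0.5, 0.8]
grip_width: 0.0856
```

Run:
```python
from h import *
np.set_printoptions(precision=4,suppress=True)
p,d,T=shot('wrist','w1')
P=cloud('wrist',d,T); np.save('pics/w1P.npy',P)
hsv=cv2.cvtColor(p,cv2.COLOR_RGB2HSV)
red=((hsv[...,0]<6)|(hsv[...,0]>174))&(hsv[...,1]>150)&(hsv[...,2]>80)
cs,_=cv2.findContours(red.astype(np.uint8),cv2.RETR_EXTERNAL,cv2.CHAIN_APPROX_NONE); k=max(cs,key=cv2.contourArea)[:,0]
print(k.min(0),k.max(0))
W=px2z('wrist',k,.123,T)[:,:2]*1000; print(cv2.minAreaRect(W.astype(np.float32)))
print(np.median(P[red],0),bot.get_obs()['eef_pos'])
```

```text
[304 111] [333 268]
((438.50244140625, 338.4702453613281), (117.77297973632812, 22.55286979675293), 77.83832550048828)
[0.4411 0.3382 0.1216] [0.4431 0.3088 0.2474]
```

View pics/w1.png

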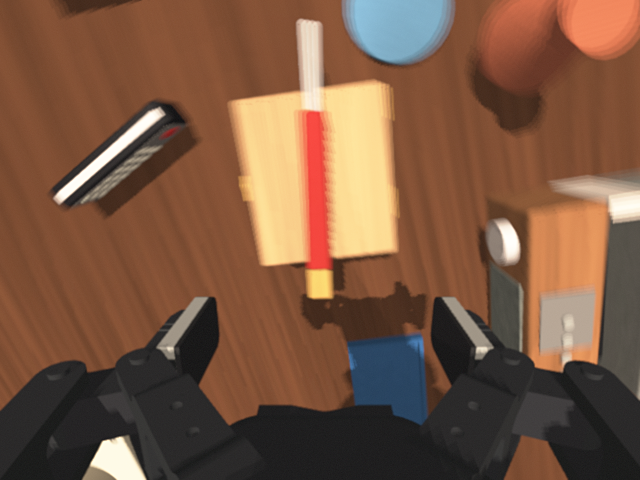

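Wrist view: the red handle runs from (315,111) to (320,268) along the box lid, with the brass end at (319,284). Its centre is about (0.438, 0.338), which agrees with the top camera.

Request:
{"fn": "move_arm", "kwargs": {"series": [[[-0.45,0.5,-3,0,0,2,1],[-0.45,0.5,-3,0,0,2,1],[0,0,-3,0,0,0,1],[0,0,-2,0,0,0,1],[0,0,0,0,0,0,1]]]}}

```text
clock: 2.25
eef_pos: [0.4367, 0.3177, 0.1351]
tool_rot: [0.782, 0.623, 0.005, 0.002]
ft_force: [-0.9, 0.1, -0.2]
grip_width: 0.0854
```

```bash
cat >> h.py <<'E'
def st():
    from scipy.spatial.transform import Rotation as R
    o=bot.get_obs(); M=R.from_quat(o['tool_rot']).as_matrix()
    print('t %.2f'%o['clock'],'eef',np.round(o['eef_pos'],4),'yaw_y %.1f'%np.degrees(np.arctan2(M[1,1],M[0,1])),'z',np.round(M[:,2],3),'F',np.round(o['ft_force'],1),'Tq',np.round(o['ft_torque'],2),'w %.4f'%o['grip_width'],'j',np.round(o['joint_pos'],2))
E
python3 -c "
from h import *;st()"
```

```text
t 2.25 eef [0.4367 0.3177 0.1351] yaw_y -12.9 z [ 0.01   0.004 -1.   ] F [-0.9  0.1 -0.2] Tq [0.06 0.02 0.03] w 0.0854 j [ 0.63  0.37 -0.07  1.12 -0.    2.43]
```

Request:
{"fn": "move_arm", "kwargs": {"series": [[[-0.2,0.1,-1.2,-0.2,0.6,0.7,1],[0,0,-1.2,0,0,0,1],[0,0,-0.3,0,0,0,1],[0,0,0,0,0,0,0.2],[0,0,0,0,0,0,0]]]}}

```text
clock: 2.75
eef_pos: [0.4362, 0.3204, 0.1091]
tool_rot: [0.778, 0.629, 0.002, -0.0]
ft_force: [0.4, -0.4, 0.2]
grip_width: 0.0591
```

Request:
{"fn": "move_arm", "kwargs": {"series": [[[0,0,0,0,0,0,0],[0,0,0,0,0,0,0],[0,0,0,0,0,0,0],[0,0,0,0,0,0,0],[0,0,0,0,0,0,0]]]}}

```text
clock: 3.25
eef_pos: [0.4373, 0.3211, 0.1113]
tool_rot: [0.778, 0.629, 0.004, -0.0]
ft_force: [-0.0, -0.2, -0.6]
grip_width: 0.0163
```

```bash
python3 -c "
from h import *;st()"
```

```text
t 3.25 eef [0.4373 0.3211 0.1113] yaw_y -12.1 z [ 0.005  0.005 -1.   ] F [-0.  -0.2 -0.6] Tq [-0.03  0.04 -0.02] w 0.0163 j [ 0.63  0.4  -0.1   1.07  0.    2.41]
```

Request:
{"fn": "move_arm", "kwargs": {"series": [[[0,0,1,0,0,0,0],[0,0,2.5,0,0,0,0],[0,0,4,0,0,0,0],[0,0,4,0,0,0,0],[0,0,3,0,0,0,0]]]}}

```text
clock: 3.75
eef_pos: [0.4325, 0.3175, 0.2564]
tool_rot: [0.778, 0.629, -0.004, -0.001]
ft_force: [0.6, 0.7, -1.2]
grip_width: 0.0157
```

```bash
python3 -c "
from h import *;st();shot('wrist','w2');shot('side','s2')"
```

```text
t 3.75 eef [0.4325 0.3175 0.2564] yaw_y -12.1 z [-0.007 -0.004 -1.   ] F [ 0.6  0.7 -1.2] Tq [ 0.04 -0.09 -0.  ] w 0.0157 j [0.63 0.31 0.17 1.43 0.   2.41]
```

View pics/w2.png

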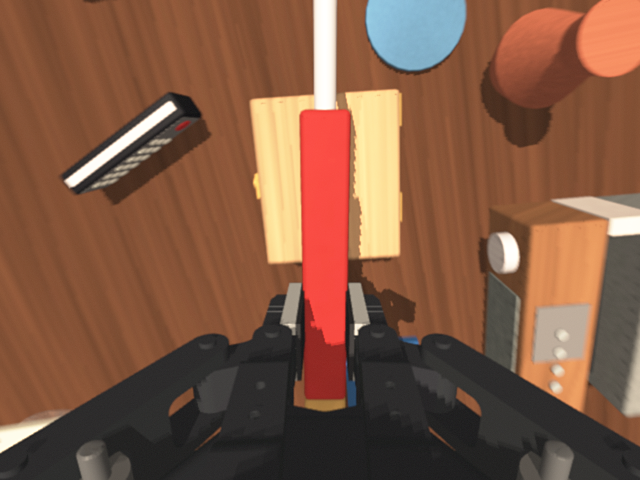

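View pics/s2.png

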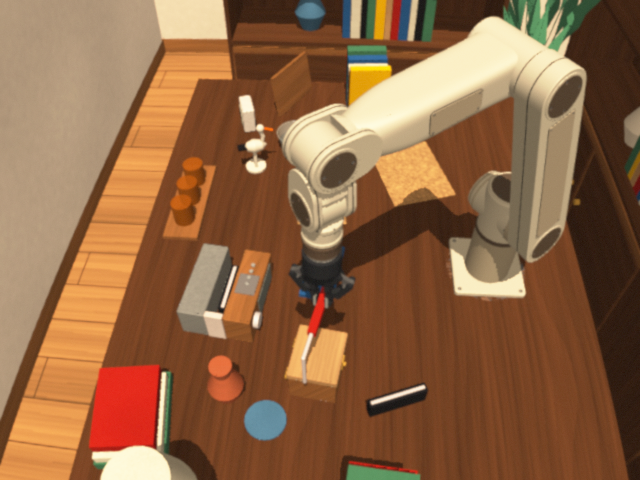

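Run:
```python
from h import *
np.set_printoptions(precision=4,suppress=True)
z=np.load('pics/w2.npz');info=bot.camera_info('wrist')
Tt=np.array(info['tool_from_camera']);P=cloud('wrist',z['d'],Tt)
p=z['p'];hsv=cv2.cvtColor(p,cv2.COLOR_RGB2HSV)
red=((hsv[...,0]<6)|(hsv[...,0]>174))&(hsv[...,1]>150)&(hsv[...,2]>60)
red[:,:295]=0;red[:,360:]=0
for r in [115,150,200,250,300,350,395]:
    c=np.where(red[r])[0]; print(r,c.min(),c.max(),P[r,int(c.mean())])
for r in [5,30,60,90]: print(r,P[r,325])
cv2.imwrite('pics/s2c.png',cv2.resize(cv2.imread('pics/s2.png')[250:410,220:420],None,fx=4,fy=4,interpolation=cv2.INTER_CUBIC))
```

```text
115 300 350 [ 0.0765  0.0001 -0.0108]
150 301 349 [ 0.0647  0.0001 -0.01  ]
200 302 348 [ 0.0471  0.0001 -0.012 ]
250 303 347 [ 0.0278  0.0002 -0.0112]
300 304 345 [ 0.0065 -0.0002 -0.0102]
350 304 345 [-0.0152 -0.0002 -0.0121]
395 305 345 [-0.0379  0.0003 -0.0117]
5 [ 0.1114  0.     -0.0062]
30 [ 0.104   0.     -0.0057]
60 [ 0.0946  0.0001 -0.0062]
90 [ 0.085   0.0001 -0.0054]
```

View pics/s2c.png

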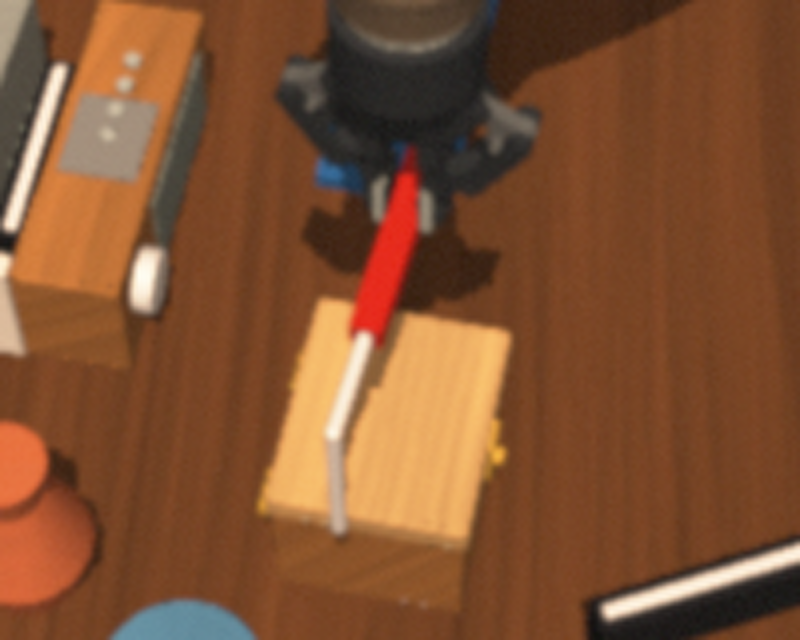

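Rod is held centred; in the tool frame the handle centre is at x=0.0185 and the leg at x=0.1335. Next I carry it over the gap, with the tip staying above the vase and radio.

Request:
{"fn": "move_arm", "kwargs": {"series": [[[1.5,-1.4,0.3,0,0,0.8,0],[3.1,-2.8,0,0,-0.3,0.8,0],[3.1,-2.8,0,0,0,0.8,0],[3.1,-2.8,0,0,0,0.8,0],[3.1,-2.8,0,0,0,0.8,0]]]}}

```text
clock: 4.35
eef_pos: [0.5729, 0.1932, 0.2636]
tool_rot: [0.75, 0.661, 0.003, 0.0]
ft_force: [-0.3, 1.1, -0.9]
grip_width: 0.0161
```

Request:
{"fn": "move_arm", "kwargs": {"series": [[[3.1,-2.8,0,0,0,0.8,0],[3.1,-2.8,0,0,0,0.8,0],[3.0,-2.8,0,0,0,0.3,0],[1.5,-1.4,0,0,0,0,0],[0,0,0,0,0,0,0]]]}}

```text
clock: 4.85
eef_pos: [0.685, 0.0848, 0.2575]
tool_rot: [0.741, 0.672, -0.0, -0.001]
ft_force: [0.6, 0.0, -1.2]
grip_width: 0.0161
```

```bash
python3 -c "
from h import *;st();shot('wrist','w3');st()"
```

```text
t 4.85 eef [0.685  0.0848 0.2575] yaw_y -5.6 z [-0.003  0.002 -1.   ] F [ 0.6  0.  -1.2] Tq [-0.01  0.01  0.03] w 0.0161 j [0.12 0.66 0.71 1.63 0.   1.79]
t 4.90 eef [0.6841 0.0857 0.2573] yaw_y -5.6 z [-0.004  0.002 -1.   ] F [-0.3 -0.2 -1.3] Tq [-0.01  0.04  0.03] w 0.0160 j [0.12 0.65 0.71 1.63 0.   1.79]
```

View pics/w3.png

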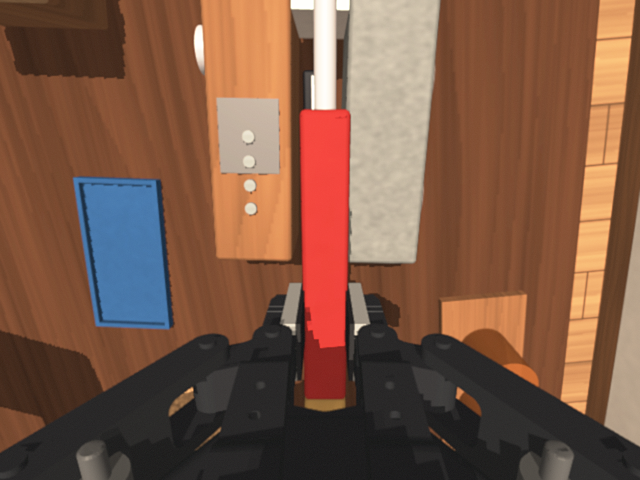

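Run:
```python
from h import *
np.set_printoptions(precision=4,suppress=True)
z=np.load('pics/w3.npz');T=z['T']
a=px2z('wrist',[(291,261),(348,263),(291,20),(350,20),(216,259),(417,263)],.09,T);print(a)
print(px2z('wrist',[(292,10),(350,10)],.09,T), px2z('wrist',[(300,38),(346,38)],0.0,T)); 
e=px2z('wrist',[(305,72),(312,72)],.052,T);print(e)
m=(a[0]+a[1])/2;u=np.array([.109,.994,0]);print('mouth',m,(e-m)@u,(px2z('wrist',[(320,38)],0,T)-m)@u)
cv2.imwrite('pics/w3c.png',cv2.resize(cv2.imread('pics/w3.png')[0:140,260:400],None,fx=5,fy=5,interpolation=cv2.INTER_CUBIC)[:600])
```

```text
[[0.6502 0.046  0.09  ]
 [0.7015 0.0391 0.09  ]
 [0.6739 0.2396 0.09  ]
 [0.7186 0.2352 0.09  ]
 [0.5825 0.0544 0.09  ]
 [0.7639 0.0331 0.09  ]]
[[0.6754 0.2463 0.09  ]
 [0.7192 0.242  0.09  ]] [[0.6755 0.2472 0.    ]
 [0.721  0.2428 0.    ]]
[[0.679  0.2077 0.052 ]
 [0.6851 0.2071 0.052 ]]
mouth [0.6758 0.0425 0.09  ] [0.1645 0.1646] [0.2036]
```

View pics/w3c.png

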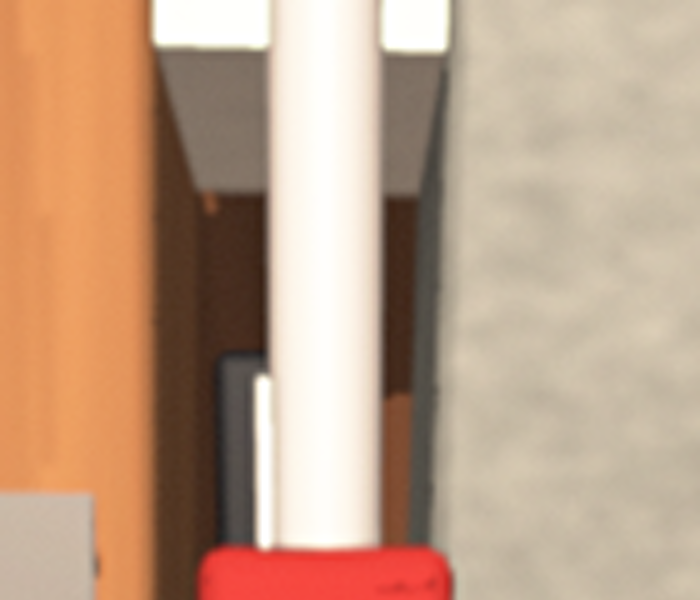

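Wrist view: gap walls at columns 291–348, remote's far end at (310,72) about 165 mm inside, bookend foot at row 38 about 204 mm inside. All of this agrees with the top camera. I'll align and then descend behind the remote.

Request:
{"fn": "move_arm", "kwargs": {"series": [[[-0.3,0.8,-1,0,0,-0.5,0],[0,0,-3,0,0,0,0],[0,0,-3,0,0,0,0],[0,0,-1.5,0,0,0,0],[0,0,0,0,0,0,0]]]}}

```text
clock: 5.4
eef_pos: [0.6762, 0.0986, 0.1694]
tool_rot: [0.742, 0.67, -0.001, -0.004]
ft_force: [-1.1, 0.4, -1.5]
grip_width: 0.0163
```

```bash
python3 -c "
from h import *;st()"
```

```text
t 5.40 eef [0.6762 0.0986 0.1694] yaw_y -5.8 z [-0.007  0.004 -1.   ] F [-1.1  0.4 -1.5] Tq [ 0.04  0.02 -0.03] w 0.0163 j [0.14 0.65 0.48 1.41 0.   1.82]
```

Request:
{"fn": "move_arm", "kwargs": {"series": [[[0.5,-0.5,0,-0.2,-0.4,-0.2,0],[0,0,-1.0,0,0,0,0],[0,0,-1.5,0,0,0,0],[0,0,-1.2,0,0,0,0],[0,0,0,0,0,0,0]]]}}

```text
clock: 5.9
eef_pos: [0.6825, 0.0958, 0.1352]
tool_rot: [0.742, 0.67, 0.003, 0.002]
ft_force: [-0.3, 0.6, -0.9]
grip_width: 0.0164
```

```bash
python3 -c "
from h import *;st()"
```

```text
t 5.90 eef [0.6825 0.0958 0.1352] yaw_y -5.9 z [ 0.008  0.001 -1.   ] F [-0.3  0.6 -0.9] Tq [0.02 0.06 0.05] w 0.0164 j [0.14 0.67 0.42 1.31 0.   1.81]
```

Request:
{"fn": "move_arm", "kwargs": {"series": [[[0,-0.2,-1,0,0.3,-0.1,0],[0,0,-0.9,0,0,0,0],[0,0,-0.3,0,0,0,0],[0,0,0,0,0,0,0],[0,0,0,0,0,0,0]]]}}

```text
clock: 6.4
eef_pos: [0.6834, 0.0935, 0.1127]
tool_rot: [0.743, 0.669, 0.002, 0.001]
ft_force: [0.4, -0.0, -0.5]
grip_width: 0.0161
```

```bash
python3 -c "
from h import *;st();shot('wrist','w4');shot('side','s4')"
```

```text
t 6.40 eef [0.6834 0.0935 0.1127] yaw_y -6.0 z [ 0.004  0.002 -1.   ] F [ 0.4 -0.  -0.5] Tq [-0.  0.  0.] w 0.0161 j [0.14 0.68 0.39 1.27 0.   1.81]
```

View pics/s4.png

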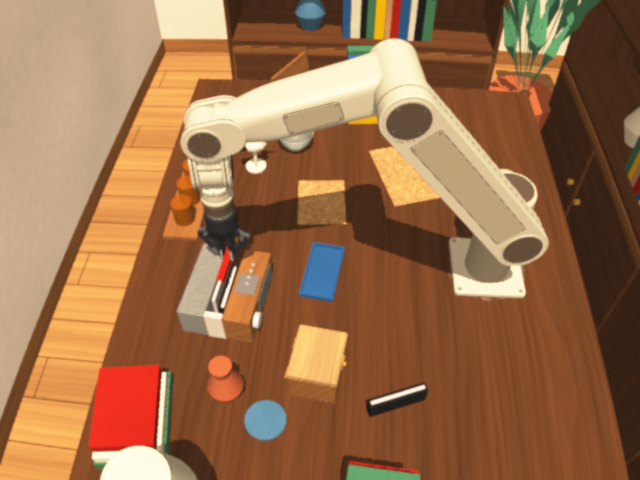

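View pics/w4.png

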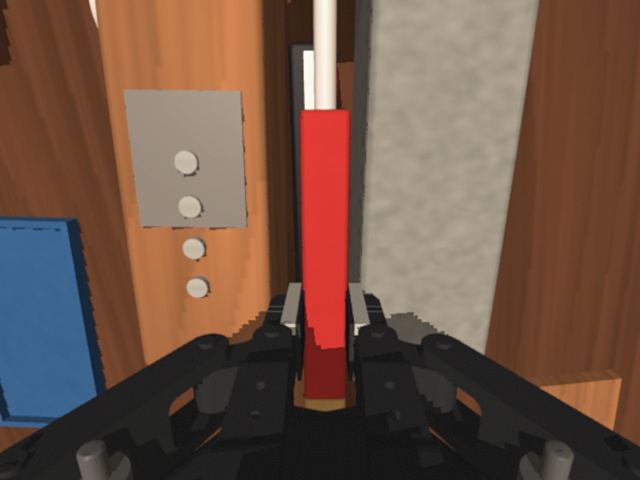

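Run:
```python
from h import *
np.set_printoptions(precision=4,suppress=True)
z=np.load('pics/w4.npz');T=z['T']
cv2.imwrite('pics/w4c.png',cv2.resize(cv2.imread('pics/w4.png')[0:120,260:400],None,fx=5,fy=5,interpolation=cv2.INTER_CUBIC)[:600])
Ti=np.linalg.inv(T)
for uv in [(292,60),(303,60),(338,60)]:
    q=px2z('wrist',[uv],.052,T)[0]; print(q,(Ti@np.r_[q,1])[:3])
```

```text
[0.6781 0.201  0.052 ] [-0.0167 -0.0905  0.1845]
[0.6837 0.2004 0.052 ] [-0.011  -0.0905  0.1845]
[0.7015 0.1985 0.052 ] [ 0.0069 -0.0905  0.1846]
```

View pics/w4c.png

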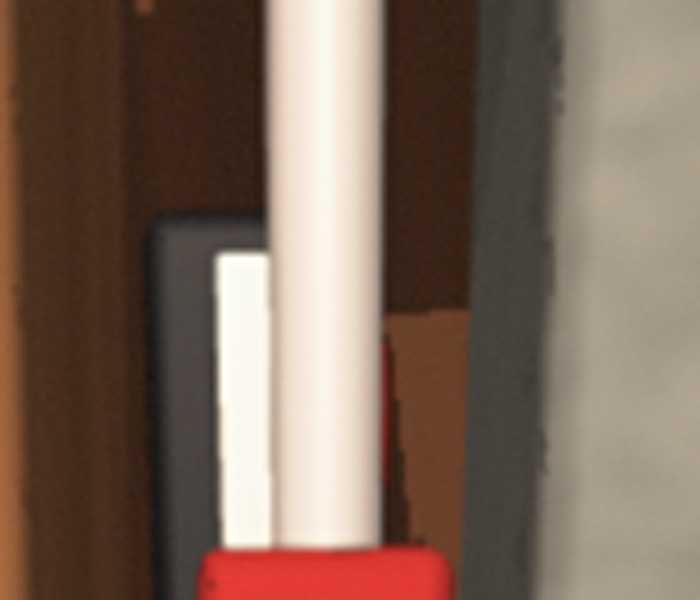

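Leg is behind the remote but 5 mm to the speaker side of its middle, so I shift it over, then pull gently.

Request:
{"fn": "move_arm", "kwargs": {"series": [[[-0.5,0,0.1,0,0.2,0,0],[-0.1,-0.8,0,0,0,0,0],[-0.1,-0.8,0,0,0,0,0],[-0.1,-0.9,0,0,0,0,0],[-0.1,-1.2,0,0,0,0,0]]]}}

```text
clock: 7.0
eef_pos: [0.6743, 0.0559, 0.1154]
tool_rot: [0.742, 0.67, 0.002, -0.0]
ft_force: [0.8, 0.3, -1.1]
grip_width: 0.0163
```

```bash
python3 -c "
from h import *;st();shot('wrist','w5')"
```

```text
t 7.00 eef [0.6743 0.0559 0.1154] yaw_y -5.8 z [ 0.003  0.003 -1.   ] F [ 0.8  0.3 -1.1] Tq [ 0.14  0.01 -0.02] w 0.0163 j [0.08 0.65 0.34 1.26 0.   1.75]
```

View pics/w5.png

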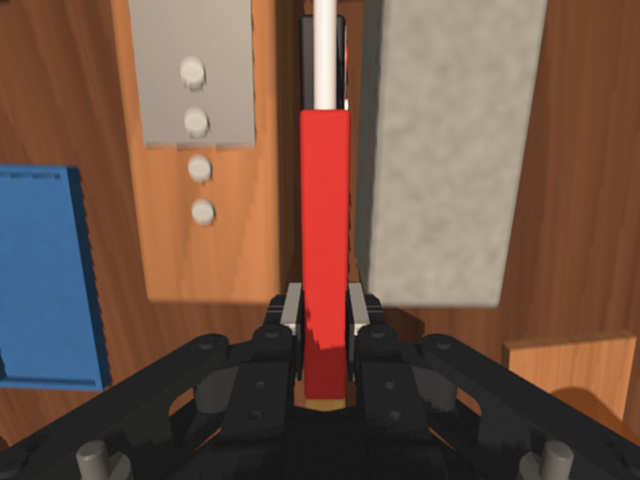

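Request:
{"fn": "move_arm", "kwargs": {"series": [[[-0.17,-1.5,0,0,0,0,0],[-0.17,-1.6,0,0,0,0,0],[-0.17,-1.6,0,0,0,0,0],[-0.17,-1.6,0,0,0,0,0],[-0.17,-1.6,0,0,0,0,0]]]}}

```text
clock: 7.55
eef_pos: [0.6648, -0.0325, 0.1155]
tool_rot: [0.743, 0.669, 0.002, 0.0]
ft_force: [0.0, 0.7, -1.4]
grip_width: 0.016
```

```bash
python3 -c "
from h import *;st();shot('wrist','w6')"
```

```text
t 7.55 eef [ 0.6648 -0.0325  0.1155] yaw_y -6.0 z [ 0.003  0.002 -1.   ] F [ 0.   0.7 -1.4] Tq [ 0.2  -0.04 -0.04] w 0.0160 j [-0.05  0.63  0.3   1.24  0.    1.63]
```

View pics/w6.png

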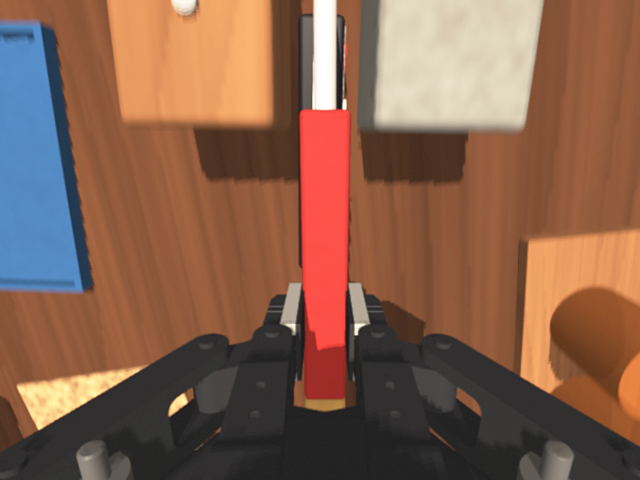

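Request:
{"fn": "move_arm", "kwargs": {"series": [[[-0.17,-1.7,0,0,0,0,0],[-0.17,-1.7,0,0,0,0,0],[-0.17,-1.7,0,0,0,0,0],[-0.17,-1.7,0,0,0,0,0],[-0.1,-1.2,0,0,0,0,0]]]}}

```text
clock: 8.1
eef_pos: [0.6559, -0.1212, 0.1155]
tool_rot: [0.744, 0.668, 0.001, 0.001]
ft_force: [0.4, 1.9, -0.8]
grip_width: 0.0163
```

```bash
python3 -c "
from h import *;st();shot('wrist','w7')"
```

```text
t 8.10 eef [ 0.6559 -0.1212  0.1155] yaw_y -6.2 z [ 0.003  0.001 -1.   ] F [ 0.4  1.9 -0.8] Tq [ 0.23 -0.04 -0.04] w 0.0163 j [-0.18  0.63  0.31  1.24  0.    1.5 ]
```

View pics/w7.png

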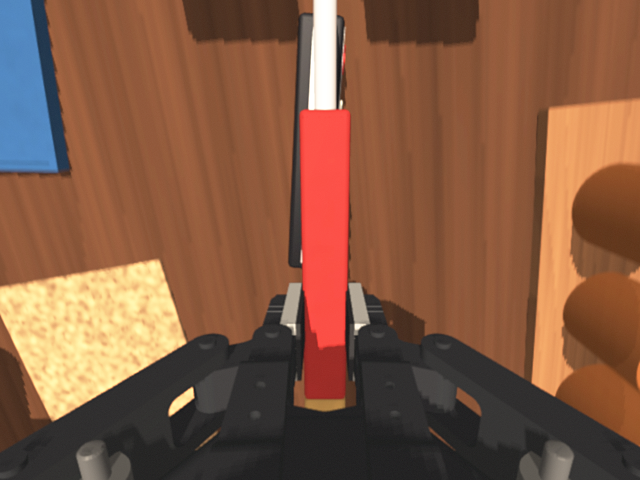

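Remote is wholly out, standing, with its rear end about 35 mm clear of the mouth. I back off, lift, and return the rod to the lid.

Request:
{"fn": "move_arm", "kwargs": {"series": [[[0.1,1.2,0,0,0,0,0],[0.1,0.6,1,0,0,0,0],[0,0,4,0,0,0,0],[0,0,4.5,0,0,0,0],[0,0,4.5,0,0,0,0]]]}}

```text
clock: 8.65
eef_pos: [0.652, -0.0997, 0.2514]
tool_rot: [0.744, 0.668, -0.005, -0.006]
ft_force: [2.0, 0.3, -0.6]
grip_width: 0.0161
```

Request:
{"fn": "move_arm", "kwargs": {"series": [[[-1.5,2.5,1.5,0,0,-0.6,0],[-2.2,4.2,0.5,0,0,-0.6,0],[-2.2,4.2,0,0,0,-0.6,0],[-2.2,4.2,0,0,0,-0.6,0],[-2.2,4.2,0,0,0,-0.6,0]]]}}

```text
clock: 9.15
eef_pos: [0.5525, 0.1007, 0.287]
tool_rot: [0.762, 0.647, 0.005, 0.003]
ft_force: [0.3, 0.7, -0.3]
grip_width: 0.0163
```

Request:
{"fn": "move_arm", "kwargs": {"series": [[[-2.2,4.2,0,0,0,-0.6,0],[-2.2,4.2,0,0,0,-0.6,0],[-2.2,4.2,0,0,0,-0.6,0],[-2.2,4.2,0,0,0,-0.6,0],[-1.5,3,0,0,0,-0.6,0]]]}}

```text
clock: 9.65
eef_pos: [0.4412, 0.3114, 0.2939]
tool_rot: [0.775, 0.631, 0.01, 0.004]
ft_force: [1.0, -0.8, -1.6]
grip_width: 0.0163
```

```bash
python3 -c "
from h import *;st()"
```

```text
t 9.65 eef [0.4412 0.3114 0.2939] yaw_y -11.7 z [ 0.02   0.007 -1.   ] F [ 1.  -0.8 -1.6] Tq [ 0.01 -0.05 -0.01] w 0.0163 j [ 0.62  0.29  0.23  1.49 -0.01  2.39]
```

Request:
{"fn": "move_arm", "kwargs": {"series": [[[-0.2,0.6,-3,-0.4,1.1,-0.2,0],[-0.2,0.5,-4,0,0,-0.2,0],[0,0,-4,0,0,0,0],[0,0,-2.5,0,0,0,0],[0,0,0,0,0,0,0]]]}}

```text
clock: 10.15
eef_pos: [0.4292, 0.3368, 0.1627]
tool_rot: [0.77, 0.638, 0.007, -0.001]
ft_force: [-0.1, 0.2, -0.7]
grip_width: 0.0161
```

```bash
python3 -c "
from h import *;st()"
```

```text
t 10.15 eef [0.4292 0.3368 0.1627] yaw_y -10.7 z [ 0.01  0.01 -1.  ] F [-0.1  0.2 -0.7] Tq [-0.07  0.06 -0.07] w 0.0161 j [ 0.66  0.36 -0.02  1.18  0.    2.42]
```

Request:
{"fn": "move_arm", "kwargs": {"series": [[[0.8,-1.0,-1.5,-0.6,0.6,-1.3,0],[0,0,-1.7,0,0,0,0],[0,0,-0.6,0,0,0,0],[0,0,0,0,0,0,0],[0,0,0,0,0,0,0]]]}}

```text
clock: 10.65
eef_pos: [0.4412, 0.3292, 0.1296]
tool_rot: [0.778, 0.629, 0.004, 0.001]
ft_force: [0.9, -0.1, -1.5]
grip_width: 0.0161
```

```bash
python3 -c "
from h import *;st();shot('wrist','w8')"
```

```text
t 10.65 eef [0.4412 0.3292 0.1296] yaw_y -12.1 z [ 0.008  0.003 -1.   ] F [ 0.9 -0.1 -1.5] Tq [-0.02  0.01  0.03] w 0.0161 j [ 0.64  0.4  -0.05  1.12 -0.    2.42]
```

View pics/w8.png

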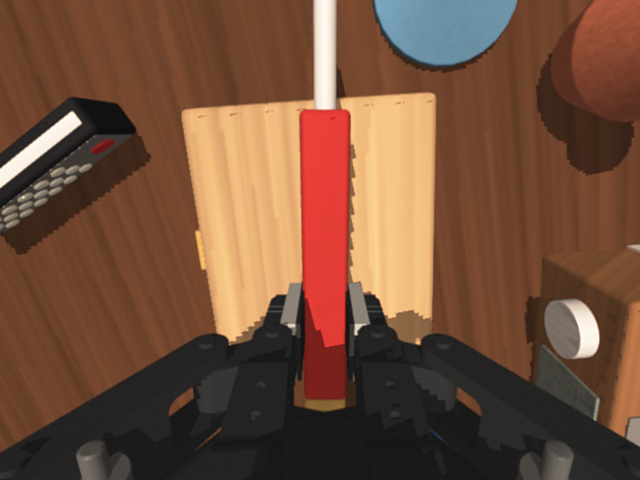

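Request:
{"fn": "move_arm", "kwargs": {"series": [[[0,0,-0.8,-0.2,0.4,0,0],[0,0,-0.6,0,0,0,0],[0,0,-0.4,0,0,0,0],[0,0,-0.3,0,0,0,0],[0,0,-0.1,0,0,0,0]]]}}

```text
clock: 11.2
eef_pos: [0.443, 0.3301, 0.1108]
tool_rot: [0.778, 0.628, 0.003, 0.0]
ft_force: [-2.9, -2.4, 8.5]
grip_width: 0.0165
```

```bash
python3 -c "
from h import *;st()"
```

```text
t 11.20 eef [0.443  0.3301 0.1108] yaw_y -12.1 z [ 0.005  0.003 -1.   ] F [-2.9 -2.4  8.5] Tq [-0.38  0.6  -0.02] w 0.0165 j [ 0.64  0.42 -0.07  1.08 -0.    2.42]
```

Request:
{"fn": "move_arm", "kwargs": {"series": [[[0,0,0,0,0,0,0.6],[0,0,0,0,0,0,0.6],[0,0,0,0,0,0,0.6],[0,0,1.5,0,0,0,0.8],[0,0,3,0,0,0,1]]]}}

```text
clock: 11.7
eef_pos: [0.4403, 0.3283, 0.1522]
tool_rot: [0.778, 0.629, -0.001, 0.0]
ft_force: [-0.1, -0.9, -0.3]
grip_width: 0.0778
```

Request:
{"fn": "move_arm", "kwargs": {"series": [[[0,0,4,0,0,0,1],[0,0,4,0,0,0,1],[0,0,3,0,0,0,1],[2,-4,0,0,0,0,1],[2,-4,0,0,0,0,1]]]}}

```text
clock: 12.2
eef_pos: [0.4801, 0.2521, 0.2696]
tool_rot: [0.774, 0.633, 0.002, 0.0]
ft_force: [-0.3, 0.1, -0.4]
grip_width: 0.0855
```

```bash
python3 -c "
from h import *;st();shot('top','t9');shot('wrist','w9');shot('side','s9')
for n in ['top','side','wrist']: print([(np.round(r['at'],3),round(r['confidence'],2)) for r in bot.find_in(n,'remote_center')])
"
```

```text
t 12.20 eef [0.4801 0.2521 0.2696] yaw_y -11.5 z [ 0.003  0.002 -1.   ] F [-0.3  0.1 -0.4] Tq [-0.   -0.08  0.  ] w 0.0855 j [0.48 0.31 0.2  1.45 0.   2.25]
[(array([0.468, 0.455, 0.115]), 0.74), (array([ 0.574, -0.489,  0.027]), 0.64), (array([ 0.654, -0.065,  0.052]), 0.63)]
[(array([ 0.65 , -0.053,  0.055]), 0.78), (array([0.259, 0.421, 0.051]), 0.64)]
[(array([0.266, 0.413, 0.053]), 0.61)]
```

View pics/s9.png

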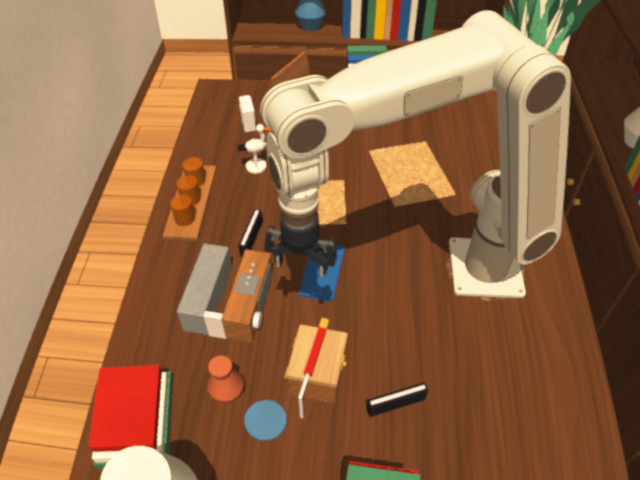

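View pics/t9.png

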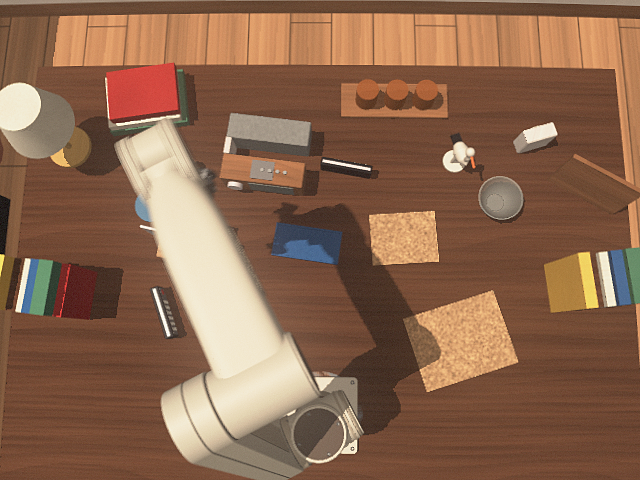

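View pics/w9.png

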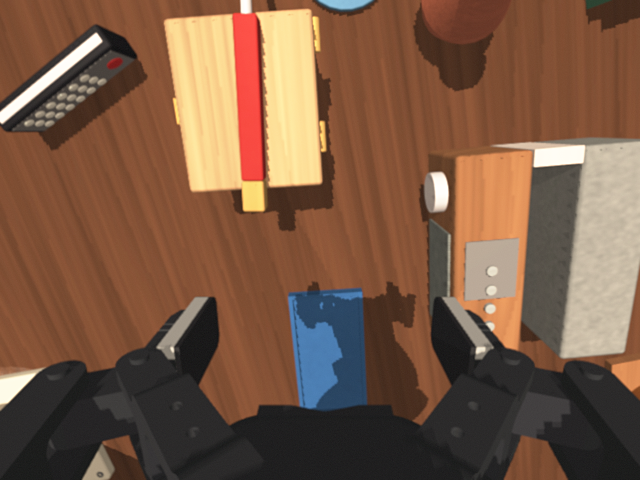

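Rod lies across the lid again, seen at (245,100) in the wrist view. In the top view the remote now stands outside the mouth, at (347,168). I move above it and measure.

Run:
```python
from h import *
np.set_printoptions(precision=4,suppress=True)
z=np.load('pics/t9.npz');p=z['p']
roi=p[150:185,312:382]; m=(roi.min(2)>190).astype(np.uint8)
cs,_=cv2.findContours(m,cv2.RETR_EXTERNAL,cv2.CHAIN_APPROX_NONE);k=max(cs,key=cv2.contourArea)[:,0]+[312,150]
W=px2z('top',k,.052)[:,:2]*1000; print(cv2.minAreaRect(W.astype(np.float32)),len(k))
st()
```

```text
((656.4165649414062, -64.74992370605469), (126.4756851196289, 6.833906173706055), 79.55970764160156) 95
t 12.50 eef [0.4792 0.2522 0.2681] yaw_y -11.7 z [ 0.     0.001 -1.   ] F [-0.1 -0.5 -0.4] Tq [ 0.03  0.03 -0.01] w 0.0851 j [0.48 0.31 0.2  1.45 0.   2.26]
```

Request:
{"fn": "move_arm", "kwargs": {"series": [[[2,-4.3,0,0,0,0,1],[2,-4.3,0,0,0,0,1],[2,-4.4,0,0,0,0,1],[2,-4.4,0,0,0,0,1],[2,-4.4,0,0,0,0,1]]]}}

```text
clock: 13.0
eef_pos: [0.5774, 0.0413, 0.266]
tool_rot: [0.767, 0.642, 0.0, -0.003]
ft_force: [0.2, 0.7, 0.3]
grip_width: 0.0851
```

Request:
{"fn": "move_arm", "kwargs": {"series": [[[2,-4.3,0,0,0,0,1],[1.5,-3,0,0,0,0,1],[0.5,-1,0,0,0,0,1],[0,0,0,0,0,0,1],[0,0,0,0,0,0,1]]]}}

```text
clock: 13.5
eef_pos: [0.6196, -0.0437, 0.262]
tool_rot: [0.766, 0.642, -0.002, -0.005]
ft_force: [-0.5, 0.1, 0.2]
grip_width: 0.0854
```

```bash
python3 -c "
from h import *;st();shot('wrist','w10');st()"
```

```text
t 13.50 eef [ 0.6196 -0.0437  0.262 ] yaw_y -10.1 z [-0.009  0.005 -1.   ] F [-0.5  0.1  0.2] Tq [ 0.01 -0.02 -0.04] w 0.0854 j [-0.07  0.49  0.45  1.54  0.    1.67]
t 13.55 eef [ 0.6195 -0.0433  0.262 ] yaw_y -10.0 z [-0.008  0.005 -1.   ] F [ 0.5  0.3 -0.9] Tq [0.04 0.05 0.02] w 0.0853 j [-0.07  0.49  0.45  1.54  0.    1.67]
```

View pics/w10.png

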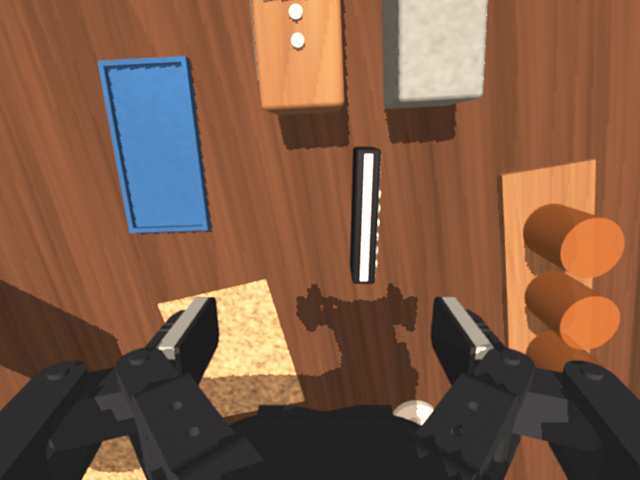

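Run:
```python
from h import *
np.set_printoptions(precision=4,suppress=True)
z=np.load('pics/w10.npz');p=z['p'];T=z['T']
roi=p[140:295,340:390]; m=(roi.min(2)>190).astype(np.uint8)
cs,_=cv2.findContours(m,cv2.RETR_EXTERNAL,cv2.CHAIN_APPROX_NONE);k=max(cs,key=cv2.contourArea)[:,0]+[340,140]
W=px2z('wrist',k,.052,T)[:,:2]*1000; print(cv2.minAreaRect(W.astype(np.float32)),len(k),k.min(0),k.max(0))
# body outline at z .052
print(px2z('wrist',[(357,149),(379,150),(353,281),(374,282)],.052,T))
```

```text
((655.73291015625, -63.88488006591797), (128.90774536132812, 8.234844207763672), 79.5959701538086) 266 [360 154] [372 280]
[[ 0.6575  0.0059  0.052 ]
 [ 0.6779  0.0014  0.052 ]
 [ 0.6333 -0.1265  0.052 ]
 [ 0.6548 -0.1314  0.052 ]]
```

Request:
{"fn": "move_arm", "kwargs": {"series": [[[1.8,-1.0,-2,0.2,-0.4,-0.4,1],[1.8,-1.1,-4,0,0,0,1],[0,0,-4.5,0,0,0,1],[0,0,-4,0,0,0,1],[0,0,-1,0,0,0,1]]]}}

```text
clock: 14.05
eef_pos: [0.6568, -0.0534, 0.1093]
tool_rot: [0.764, 0.646, 0.007, -0.0]
ft_force: [-0.7, -0.1, -1.3]
grip_width: 0.086
```

```bash
python3 -c "
from h import *;st()"
```

```text
t 14.05 eef [ 0.6568 -0.0534  0.1093] yaw_y -9.6 z [ 0.01  0.01 -1.  ] F [-0.7 -0.1 -1.3] Tq [-0.01 -0.02  0.01] w 0.0860 j [-0.09  0.62  0.26  1.21  0.01  1.65]
```

Request:
{"fn": "move_arm", "kwargs": {"series": [[[0,-0.9,-2.5,-0.6,0.6,-0.8,1],[0,0,-3,0,0,0,1],[0,0,-2,0,0,0,1],[0,0,-0.6,0,0,0,1],[0,0,0,0,0,0,1]]]}}

```text
clock: 14.55
eef_pos: [0.6581, -0.0544, 0.0321]
tool_rot: [0.765, 0.644, 0.002, 0.001]
ft_force: [-0.2, 0.5, 0.7]
grip_width: 0.0857
```

```bash
python3 -c "
from h import *;st()"
```

```text
t 14.55 eef [ 0.6581 -0.0544  0.0321] yaw_y -9.8 z [ 0.004 -0.    -1.   ] F [-0.2  0.5  0.7] Tq [-0.   -0.02  0.01] w 0.0857 j [-0.08  0.69  0.18  1.05  0.    1.66]
```

Request:
{"fn": "move_arm", "kwargs": {"series": [[[-0.2,-1.0,-0.8,0,0.2,-0.6,1],[0,0,-0.4,0,0,0,1],[0,0,0,0,0,0,0.3],[0,0,0,0,0,0,0],[0,0,0,0,0,0,0]]]}}

```text
clock: 15.05
eef_pos: [0.66, -0.0649, 0.026]
tool_rot: [0.768, 0.64, 0.004, 0.004]
ft_force: [-0.8, 0.5, 0.3]
grip_width: 0.0441
```

Request:
{"fn": "move_arm", "kwargs": {"series": [[[0,0,0,0,0,0,0],[0,0,0,0,0,0,0],[0,0,0,0,0,0,0],[0,0,0,0,0,0,0],[0,0,0.5,0,0,0,0]]]}}

```text
clock: 15.55
eef_pos: [0.6592, -0.0648, 0.0308]
tool_rot: [0.768, 0.64, 0.003, 0.003]
ft_force: [0.2, 0.2, -1.4]
grip_width: 0.0231
```

```bash
python3 -c "
from h import *;st()"
```

```text
t 15.55 eef [ 0.6592 -0.0648  0.0308] yaw_y -10.4 z [ 0.009 -0.001 -1.   ] F [ 0.2  0.2 -1.4] Tq [0.03 0.02 0.05] w 0.0231 j [-0.1   0.69  0.18  1.05 -0.    1.65]
```

Request:
{"fn": "move_arm", "kwargs": {"series": [[[0,0,3,0,0.4,0,0],[-1,-1,4,0,0,1.4,0],[-3,-3,2,0,0,3,0],[-3,-3,0,0,0,3,0],[-3,-3,0,0,0,3,0]]]}}

```text
clock: 16.05
eef_pos: [0.5593, -0.1626, 0.1226]
tool_rot: [0.701, 0.713, 0.0, 0.002]
ft_force: [0.7, -0.9, -0.4]
grip_width: 0.0232
```

Request:
{"fn": "move_arm", "kwargs": {"series": [[[-3,-2.8,0,0,0,3,0],[-2,-1.8,0,0,0,1,0],[-1,-1,0,0,0,0,0],[0,0,0,0,0,0,0],[0,0,0,0,0,0,0]]]}}

```text
clock: 16.55
eef_pos: [0.4939, -0.2235, 0.1247]
tool_rot: [0.677, 0.736, 0.0, 0.003]
ft_force: [-0.1, 0.1, -1.2]
grip_width: 0.0232
```

```bash
python3 -c "
from h import *;st();shot('wrist','w11');shot('side','s11')"
```

```text
t 16.55 eef [ 0.4939 -0.2235  0.1247] yaw_y 4.8 z [ 0.004 -0.003 -1.   ] F [-0.1  0.1 -1.2] Tq [ 0.    0.02 -0.04] w 0.0232 j [-0.42  0.39 -0.08  1.1  -0.    1.06]
```

View pics/w11.png

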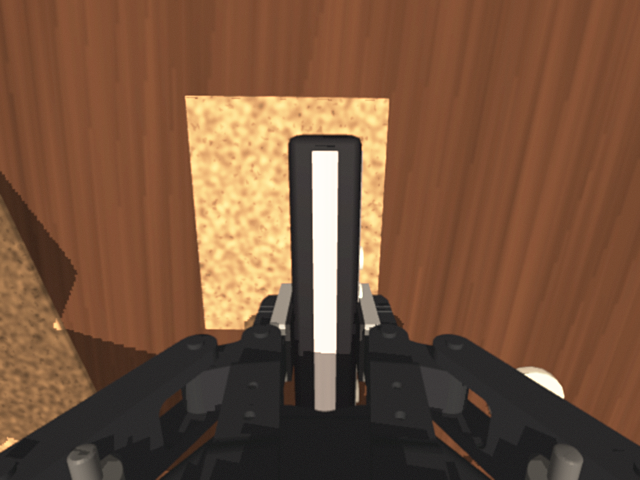

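View pics/s11.png

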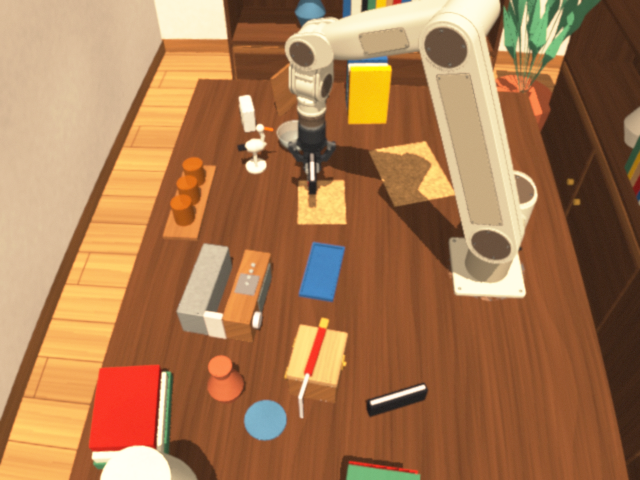

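Run:
```python
from h import *
np.set_printoptions(precision=4,suppress=True)
z=np.load('pics/w11.npz');T=z['T'];d=z['d'];Tt=np.array(bot.camera_info('wrist')['tool_from_camera'])
print(px2z('wrist',[(186,96),(389,98),(206,329)],.004,T))
q=px2d('wrist',[(325,160),(325,220),(325,280),(322,330)],d,Tt);print(q)
print(px2d('wrist',[(325,137),(322,408)],d,Tt))
st()
```

```text
[[ 0.3925 -0.138   0.004 ]
 [ 0.5301 -0.1277  0.004 ]
 [ 0.4047 -0.3161  0.004 ]]
[[ 0.0623  0.     -0.0241]
 [ 0.0428  0.0001 -0.0247]
 [ 0.021   0.0001 -0.024 ]
 [ 0.002  -0.001  -0.0253]]
[[ 0.0694  0.     -0.024 ]
 [-0.0322 -0.001  -0.0256]]
t 16.65 eef [ 0.4943 -0.2231  0.1246] yaw_y 4.9 z [ 0.004 -0.003 -1.   ] F [ 0.3  0.4 -0.5] Tq [0.05 0.03 0.02] w 0.0230 j [-0.42  0.39 -0.08  1.1  -0.    1.06]
```

Request:
{"fn": "move_arm", "kwargs": {"series": [[[0.3,0.2,-2,0,0,-0.5,0],[0,0,-2.5,0,0,0,0],[0,0,-1.5,0,0,0,0],[0,0,-0.5,0,0,0,0],[0,0,0,0,0,0,0]]]}}

```text
clock: 17.15
eef_pos: [0.5038, -0.2166, 0.0579]
tool_rot: [0.676, 0.737, 0.002, 0.004]
ft_force: [-1.1, 0.0, -1.5]
grip_width: 0.0232
```

```bash
python3 -c "
from h import *;st()"
```

```text
t 17.15 eef [ 0.5038 -0.2166  0.0579] yaw_y 4.9 z [ 0.008 -0.004 -1.   ] F [-1.1  0.  -1.5] Tq [-0.01  0.04  0.04] w 0.0232 j [-0.41  0.46 -0.15  0.95  0.    1.08]
```

Request:
{"fn": "move_arm", "kwargs": {"series": [[[-0.6,-0.4,-0.8,0.2,0.5,-0.8,0],[0,0,-0.9,0,0,0,0],[0,0,-0.4,0,0,0,0],[0,0,-0.2,0,0,0,0],[0,0,0,0,0,0,0]]]}}

```text
clock: 17.65
eef_pos: [0.4996, -0.221, 0.035]
tool_rot: [0.681, 0.732, 0.0, 0.001]
ft_force: [-0.5, -0.2, -1.2]
grip_width: 0.0233
```

```bash
python3 -c "
from h import *;st()"
```

```text
t 17.65 eef [ 0.4996 -0.221   0.035 ] yaw_y 4.1 z [ 0.002 -0.001 -1.   ] F [-0.5 -0.2 -1.2] Tq [-0.03  0.01  0.07] w 0.0233 j [-0.42  0.49 -0.18  0.9  -0.    1.08]
```

Request:
{"fn": "move_arm", "kwargs": {"series": [[[0,0,-0.2,0,0,0,0],[0,0,-0.15,0,0,0,0],[0,0,-0.15,0,0,0,0],[0,0,-0.1,0,0,0,0],[0,0,0,0,0,0,0]]]}}

```text
clock: 18.15
eef_pos: [0.5004, -0.2216, 0.0311]
tool_rot: [0.682, 0.732, 0.001, 0.003]
ft_force: [-0.1, 0.7, -0.9]
grip_width: 0.023
```

```bash
python3 -c "
from h import *;st()"
```

```text
t 18.15 eef [ 0.5004 -0.2216  0.0311] yaw_y 4.1 z [ 0.005 -0.002 -1.   ] F [-0.1  0.7 -0.9] Tq [-0.07  0.08  0.  ] w 0.0230 j [-0.42  0.5  -0.18  0.89 -0.    1.08]
```

Request:
{"fn": "move_arm", "kwargs": {"series": [[[0,0,-0.15,0,0.2,0,0],[0,0,-0.15,0,0,0,0],[0,0,-0.1,0,0,0,0],[0,0,-0.1,0,0,0,0],[0,0,0,0,0,0,0]]]}}

```text
clock: 18.65
eef_pos: [0.5007, -0.2218, 0.031]
tool_rot: [0.682, 0.732, 0.0, 0.003]
ft_force: [-0.1, 0.5, -1.7]
grip_width: 0.0229
```

```bash
python3 -c "
from h import *;st()"
```

```text
t 18.65 eef [ 0.5007 -0.2218  0.031 ] yaw_y 4.0 z [ 0.004 -0.003 -1.   ] F [-0.1  0.5 -1.7] Tq [ 0.05  0.01 -0.05] w 0.0229 j [-0.42  0.5  -0.18  0.89 -0.    1.08]
```

Request:
{"fn": "move_arm", "kwargs": {"series": [[[0,0,-0.3,0,0.2,0,0],[0,0,-0.3,0,0,0,0],[0,0,-0.3,0,0,0,0],[0,0,-0.2,0,0,0,0],[0,0,-0.2,0,0,0,0]]]}}

```text
clock: 19.15
eef_pos: [0.5009, -0.222, 0.0306]
tool_rot: [0.682, 0.732, -0.0, 0.004]
ft_force: [-5.3, 1.9, 15.1]
grip_width: 0.0228
```

```bash
python3 -c "
from h import *;st()"
```

```text
t 19.15 eef [ 0.5009 -0.222   0.0306] yaw_y 4.1 z [ 0.005 -0.005 -1.   ] F [-5.3  1.9 15.1] Tq [0.72 1.27 0.02] w 0.0228 j [-0.42  0.5  -0.18  0.89 -0.    1.08]
```

Request:
{"fn": "move_arm", "kwargs": {"series": [[[0,0,0,0,0,0,0.4],[0,0,0,0,0,0,0.7],[0,0,0,0,0,0,1],[0,0,0,0,0,0,1],[0,0,0.5,0,0,0,1]]]}}

```text
clock: 19.65
eef_pos: [0.5015, -0.2223, 0.035]
tool_rot: [0.682, 0.732, -0.0, 0.004]
ft_force: [0.0, 0.0, -0.0]
grip_width: 0.0853
```

Request:
{"fn": "move_arm", "kwargs": {"series": [[[0,0,1,0,0,0,1],[0,0,2.5,0,0,0,1],[0,0,4,0,0,0,1],[0,0,3,0,0,0,1],[0,0,0,0,0,0,1]]]}}

```text
clock: 20.15
eef_pos: [0.5005, -0.2219, 0.1455]
tool_rot: [0.682, 0.732, -0.001, 0.003]
ft_force: [-0.1, 0.6, 0.5]
grip_width: 0.0854
```

```bash
python3 -c "
from h import *;st();shot('wrist','w12');shot('side','s12')"
```

```text
t 20.15 eef [ 0.5005 -0.2219  0.1455] yaw_y 4.1 z [ 0.004 -0.005 -1.   ] F [-0.1  0.6  0.5] Tq [-0.02  0.02 -0.01] w 0.0854 j [-0.42  0.38 -0.03  1.16 -0.    1.08]
```

View pics/w12.png

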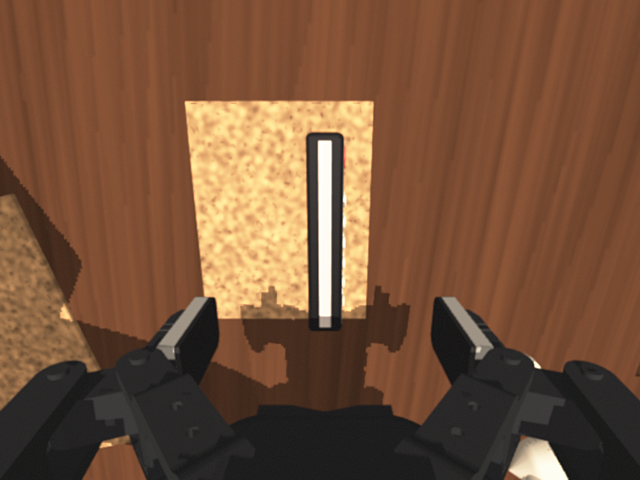

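The remote stands on the mat, at wrist view (325,230), parallel to the mat's long side. Next I move to the button side with the fingers shut.

Request:
{"fn": "move_arm", "kwargs": {"series": [[[2.0,0.1,0,0,0,0,0],[2.5,0.2,0,0,0,0,0],[1.6,0.1,0,0,0,0,0],[0,0,-2,0,0,0,0],[0,0,-3,0,0,0,0]]]}}

```text
clock: 20.75
eef_pos: [0.5604, -0.2164, 0.0889]
tool_rot: [0.682, 0.731, -0.002, -0.0]
ft_force: [-0.8, 0.5, 0.5]
grip_width: 0.0122
```

```bash
python3 -c "
from h import *;st()"
```

```text
t 20.75 eef [ 0.5604 -0.2164  0.0889] yaw_y 4.0 z [-0.003 -0.002 -1.   ] F [-0.8  0.5  0.5] Tq [ 0.01 -0.   -0.01] w 0.0122 j [-0.37  0.53  0.06  1.1  -0.    1.13]
```

View pics/s12.png

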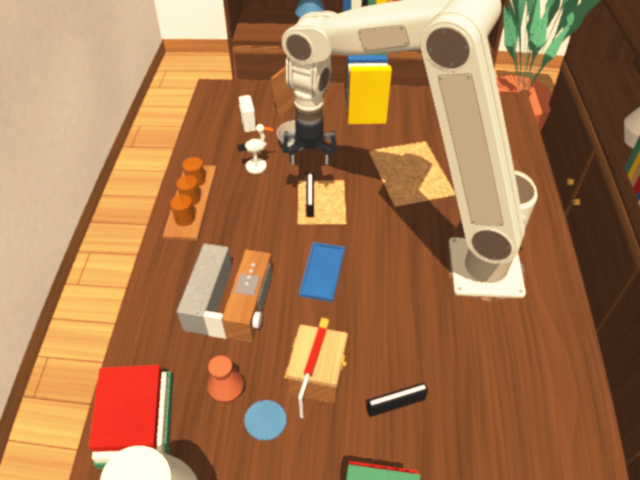

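Request:
{"fn": "move_arm", "kwargs": {"series": [[[0,0,-2,0,0,0,0],[0,0,-1.2,0,0,0,0],[0,-0.2,-0.3,0,0,0,0],[0,0,0,0,0,0,0],[0,0,0,0,0,0,0]]]}}

```text
clock: 21.25
eef_pos: [0.554, -0.2159, 0.0434]
tool_rot: [0.682, 0.731, -0.005, -0.009]
ft_force: [-0.4, -0.1, 0.4]
grip_width: -0.0
```

```bash
python3 -c "
from h import *;st()"
```

```text
t 21.25 eef [ 0.554  -0.2159  0.0434] yaw_y 4.0 z [-0.02   0.004 -1.   ] F [-0.4 -0.1  0.4] Tq [-0.   -0.03 -0.02] w -0.0000 j [-0.37  0.58  0.    1.02 -0.    1.13]
```

Request:
{"fn": "move_arm", "kwargs": {"series": [[[-0.8,-0.1,0,0,-1.1,0,0],[-0.8,-0.1,0,0,0,0,0],[-0.8,-0.1,0,0,0,0,0],[-0.8,-0.1,0,0,0,0,0],[-0.8,0,0,0,0,0,0]]]}}

```text
clock: 21.75
eef_pos: [0.5162, -0.2217, 0.0482]
tool_rot: [0.682, 0.732, 0.003, 0.003]
ft_force: [1.2, 0.7, 0.1]
grip_width: 0.0003
```

```bash
python3 -c "
from h import *;st();shot('side','s13');cv2.imwrite('pics/s13c.png',cv2.resize(cv2.imread('pics/s13.png')[110:240,250:400],None,fx=4,fy=4,interpolation=cv2.INTER_CUBIC))"
```

```text
t 21.75 eef [ 0.5162 -0.2217  0.0482] yaw_y 4.1 z [ 0.009  0.    -1.   ] F [1.2 0.7 0.1] Tq [0.01 0.01 0.  ] w 0.0003 j [-0.41  0.5  -0.12  0.94  0.    1.09]
```

View pics/s13c.png

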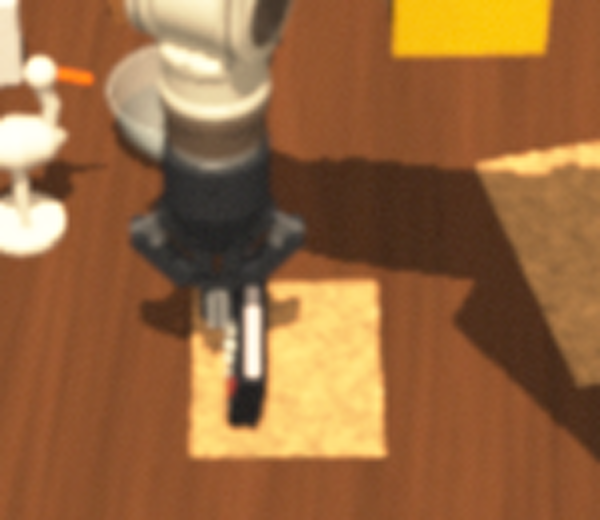

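Request:
{"fn": "move_arm", "kwargs": {"series": [[[-0.8,-0.1,-0.1,0,0.4,0,0],[-0.8,0,-0.1,0,0,0,0],[-0.8,-0.1,-0.1,0,0,0,0],[-0.6,0,0,0,0,0,0],[-0.3,0,0,0,0,0,0]]]}}

```text
clock: 22.3
eef_pos: [0.478, -0.2234, 0.0446]
tool_rot: [0.682, 0.731, -0.0, -0.001]
ft_force: [0.3, -0.4, 0.4]
grip_width: 0.0
```

```bash
python3 -c "
from h import *;st();shot('side','s14');cv2.imwrite('pics/s14c.png',cv2.resize(cv2.imread('pics/s14.png')[110:240,250:400],None,fx=4,fy=4,interpolation=cv2.INTER_CUBIC))"
```

```text
t 22.30 eef [ 0.478  -0.2234  0.0446] yaw_y 4.0 z [-0.002  0.001 -1.   ] F [ 0.3 -0.4  0.4] Tq [ 0.01  0.04 -0.03] w 0.0000 j [-0.44  0.45 -0.21  0.91  0.    1.06]
```

View pics/s14c.png

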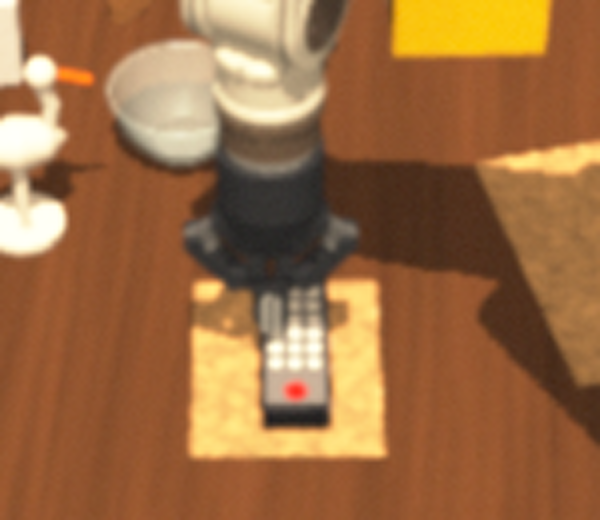

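It lies buttons up on the mat. I raise, open and measure.

Request:
{"fn": "move_arm", "kwargs": {"series": [[[0,0,2,0,0,0,0],[0,0,4,0,0,0,0.5],[0,0,3,0,0,0,1],[0,0,0,0,0,0,1],[0,0,0,0,0,0,1]]]}}

```text
clock: 22.85
eef_pos: [0.4762, -0.2227, 0.1362]
tool_rot: [0.682, 0.731, -0.001, -0.003]
ft_force: [-0.1, -0.4, -0.2]
grip_width: 0.0578
```

Run:
```python
from h import *
np.set_printoptions(precision=4,suppress=True)
st();p,d,T=shot('wrist','w15');P=cloud('wrist',d,T)
m=((P[...,2]>.018)&(P[...,2]<.04)); m[330:]=0; m=m.astype(np.uint8)
cs,_=cv2.findContours(m,cv2.RETR_EXTERNAL,cv2.CHAIN_APPROX_NONE);k=max(cs,key=cv2.contourArea);print(cv2.boundingRect(k))
mm=np.zeros_like(m);cv2.drawContours(mm,[k],-1,1,-1)
Q=P[(mm>0)&(m>0)];print(len(Q),np.median(Q,0),cv2.minAreaRect((Q[:,:2]*1000).astype(np.float32)))
```

```text
t 22.85 eef [ 0.4762 -0.2227  0.1362] yaw_y 4.0 z [-0.005  0.003 -1.   ] F [-0.1 -0.4 -0.2] Tq [0.07 0.01 0.02] w 0.0578 j [-0.44  0.36 -0.09  1.13  0.    1.06]
(265, 135, 76, 186)
13275 [ 0.4606 -0.2161  0.0274] ((460.66455078125, -224.39218139648438), (52.2603759765625, 139.08071899414062), 4.27273416519165)
```

View pics/w15.png

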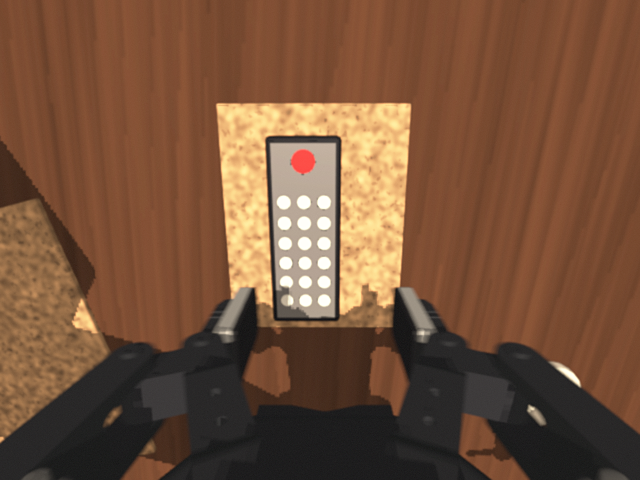

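Request:
{"fn": "move_arm", "kwargs": {"series": [[[-1.5,-0.2,-1,0,-0.3,0.2,1],[0,0,-3,0,0,0,1],[0,0,-3,0,0,0,1],[0,0,-1,0,0,0,1],[0,0,0,0,0,0,1]]]}}

```text
clock: 23.4
eef_pos: [0.4589, -0.2236, 0.0502]
tool_rot: [0.68, 0.733, 0.001, -0.003]
ft_force: [-0.3, 0.5, 0.1]
grip_width: 0.0856
```

```bash
python3 -c "
from h import *;st()"
```

```text
t 23.40 eef [ 0.4589 -0.2236  0.0502] yaw_y 4.3 z [-0.003  0.005 -1.   ] F [-0.3  0.5  0.1] Tq [-0.03 -0.04 -0.01] w 0.0856 j [-0.46  0.42 -0.25  0.91  0.    1.04]
```

Request:
{"fn": "move_arm", "kwargs": {"series": [[[0.2,-0.1,-1.5,-0.2,-0.2,0,1],[0,0,-1.4,0,0,0,1],[0,0,-0.7,0,0,0,1],[0,0,-0.2,0,0,0,1],[0,0,-0.1,0,0,0,1]]]}}

```text
clock: 23.9
eef_pos: [0.4634, -0.2255, 0.0126]
tool_rot: [0.68, 0.733, 0.001, 0.001]
ft_force: [-0.5, 0.2, 0.0]
grip_width: 0.0851
```

```bash
python3 -c "
from h import *;st()"
```

```text
t 23.90 eef [ 0.4634 -0.2255  0.0126] yaw_y 4.3 z [ 0.003 -0.    -1.   ] F [-0.5  0.2  0. ] Tq [-0.05 -0.02 -0.01] w 0.0851 j [-0.45  0.47 -0.29  0.81  0.    1.04]
```

Request:
{"fn": "move_arm", "kwargs": {"series": [[[-0.3,0.1,-0.1,0,0,0,0.6],[0,0,-0.1,0,0,0,0.4],[0,0,-0.1,0,0,0,0],[0,0,-0.1,0,0,0,0],[0,0,0,0,0,0,0]]]}}

```text
clock: 24.4
eef_pos: [0.4618, -0.2252, 0.0124]
tool_rot: [0.68, 0.733, 0.002, 0.004]
ft_force: [0.2, -0.3, -1.5]
grip_width: 0.0505
```

```bash
python3 -c "
from h import *;st()"
```

```text
t 24.40 eef [ 0.4618 -0.2252  0.0124] yaw_y 4.3 z [ 0.008 -0.002 -1.   ] F [ 0.2 -0.3 -1.5] Tq [ 0.01  0.05 -0.01] w 0.0505 j [-0.45  0.47 -0.3   0.8   0.    1.04]
```

Request:
{"fn": "move_arm", "kwargs": {"series": [[[0,0,1.5,0,0.3,0,0],[0,0,3.5,0,0,0,0],[0,1,4,0,0,-1,0],[-0.2,3,1,0,0,-2,0],[-0.2,4,0,0,0,-2,0]]]}}

```text
clock: 24.9
eef_pos: [0.4568, -0.1464, 0.1145]
tool_rot: [0.715, 0.699, 0.0, 0.001]
ft_force: [-0.4, -0.1, -0.8]
grip_width: 0.0506
```

Request:
{"fn": "move_arm", "kwargs": {"series": [[[-0.2,4.4,0,0,0,-2,0],[-0.2,4.4,0,0,0,-2,0],[-0.2,4.4,0,0,0,-2,0],[-0.2,3.5,0,0,0,-1,0],[0,1.5,0,0,0,0,0]]]}}

```text
clock: 25.4
eef_pos: [0.448, 0.0434, 0.1161]
tool_rot: [0.759, 0.651, 0.002, 0.003]
ft_force: [0.2, -0.4, -1.5]
grip_width: 0.0504
```

Request:
{"fn": "move_arm", "kwargs": {"series": [[[0,0,0,0,0,0,0],[0,0,0,0,0,0,0],[0,0,0,0,0,0,0],[0,0,0,0,0,0,0],[0,0,0,0,0,0,0]]]}}

```text
clock: 25.9
eef_pos: [0.4474, 0.0432, 0.1157]
tool_rot: [0.758, 0.652, 0.001, 0.003]
ft_force: [0.2, -0.5, -0.7]
grip_width: 0.0507
```

Run:
```python
from h import *
st();p,d,T=shot('wrist','w16')
hsv=cv2.cvtColor(p,cv2.COLOR_RGB2HSV)
b=((hsv[...,0]>100)&(hsv[...,0]<125)&(hsv[...,1]>120)&(hsv[...,2]>60)).astype(np.uint8)
v,u=np.where(b);k=np.c_[u,v];W=px2z('wrist',k,.010,T)[:,:2]*1000;print(len(k),cv2.minAreaRect(W.astype(np.float32)))
Tt=np.array(bot.camera_info('wrist')['tool_from_camera'])
print(np.round(px2d('wrist',[(310,150),(310,220),(330,270)],d,Tt),4))
```

```text
t 25.90 eef [0.4474 0.0432 0.1157] yaw_y -8.6 z [ 0.006 -0.002 -1.   ] F [ 0.2 -0.5 -0.7] Tq [0.01 0.   0.04] w 0.0507 j [ 0.1   0.23 -0.33  1.01 -0.    1.82]
4038 ((459.5570373535156, 120.36736297607422), (18.079580307006836, 89.58108520507812), 81.5344467163086)
[[ 0.065  -0.005  -0.0164]
 [ 0.0404 -0.0053 -0.0149]
 [ 0.0223  0.002  -0.0178]]
```

View pics/w16.png

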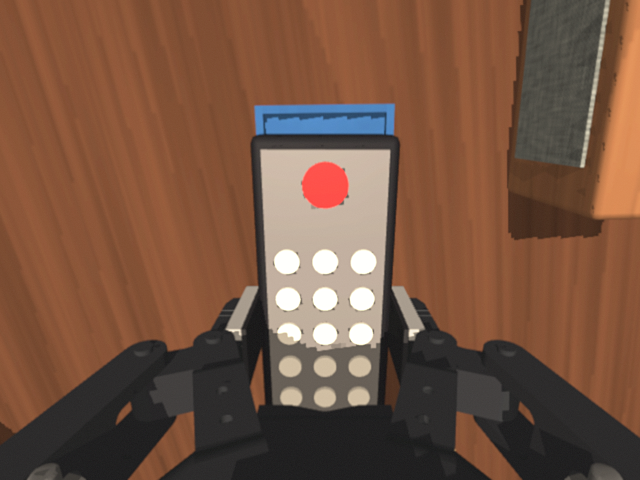

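Request:
{"fn": "move_arm", "kwargs": {"series": [[[0,-0.3,-1.5,-0.1,0.3,0.3,0],[0,0,-3,0,0,0,0],[0,0,-2,0,0,0,0],[0,0,-0.6,0,0,0,0],[0,0,0,0,0,0,0]]]}}

```text
clock: 26.45
eef_pos: [0.4495, 0.0374, 0.0441]
tool_rot: [0.758, 0.652, 0.0, 0.003]
ft_force: [-0.4, 0.1, -1.4]
grip_width: 0.0505
```

```bash
python3 -c "
from h import *;st()"
```

```text
t 26.45 eef [0.4495 0.0374 0.0441] yaw_y -8.6 z [ 0.005 -0.004 -1.   ] F [-0.4  0.1 -1.4] Tq [-0.05 -0.02  0.01] w 0.0505 j [ 0.09  0.32 -0.42  0.82 -0.    1.81]
```

Request:
{"fn": "move_arm", "kwargs": {"series": [[[-0.2,0.2,-0.8,0.2,0.3,0.3,0],[0,0,-0.9,0,0,0,0],[0,0,-0.5,0,0,0,0],[0,0,-0.3,0,0,0,0],[0,0,-0.1,0,0,0,0]]]}}

```text
clock: 26.95
eef_pos: [0.4499, 0.0395, 0.0186]
tool_rot: [0.757, 0.654, 0.002, 0.001]
ft_force: [-0.4, 0.3, -1.5]
grip_width: 0.0508
```

```bash
python3 -c "
from h import *;st()"
```

```text
t 26.95 eef [0.4499 0.0395 0.0186] yaw_y -8.3 z [ 0.004  0.    -1.   ] F [-0.4  0.3 -1.5] Tq [ 0.06  0.   -0.01] w 0.0508 j [ 0.09  0.36 -0.45  0.75  0.    1.8 ]
```

Request:
{"fn": "move_arm", "kwargs": {"series": [[[-0.2,0,-0.3,0,0.3,0,0],[0,0,-0.3,0,0,0,0],[0,0,-0.3,0,0,0,0],[0,0,-0.2,0,0,0,0],[0,0,-0.2,0,0,0,0]]]}}

```text
clock: 27.45
eef_pos: [0.4482, 0.0397, 0.013]
tool_rot: [0.757, 0.654, 0.001, 0.001]
ft_force: [-6.0, -0.8, 14.7]
grip_width: 0.0505
```

```bash
python3 -c "
from h import *;st()"
```

```text
t 27.45 eef [0.4482 0.0397 0.013 ] yaw_y -8.3 z [ 0.002  0.    -1.   ] F [-6.  -0.8 14.7] Tq [-0.14  1.   -0.08] w 0.0505 j [ 0.09  0.37 -0.46  0.74  0.    1.8 ]
```

Request:
{"fn": "move_arm", "kwargs": {"series": [[[0,0,0,0,0,0,0.75],[0,0,0,0,0,0,0.8],[0,0,0,0,0,0,0.85],[0,0,0.8,0,0,0,0.9],[0,0,2,0,0,0,1]]]}}

```text
clock: 27.95
eef_pos: [0.4473, 0.0396, 0.0409]
tool_rot: [0.757, 0.654, 0.0, 0.0]
ft_force: [0.6, -0.3, 0.2]
grip_width: 0.0855
```

Request:
{"fn": "move_arm", "kwargs": {"series": [[[0,0,4,0,0,0,1],[0,0,4.5,0,0,0,1],[0,0,4.5,0,0,0,1],[-1,-3,0,0,0,0,1],[-1,-4.5,0,0,0,0,1]]]}}

```text
clock: 28.45
eef_pos: [0.4289, -0.0337, 0.1799]
tool_rot: [0.754, 0.657, 0.002, 0.002]
ft_force: [0.6, -0.1, 0.2]
grip_width: 0.0854
```

Request:
{"fn": "move_arm", "kwargs": {"series": [[[-1,-4.5,0,0,0,0,1],[-1,-4.5,0,0,0,0,1],[-1,-4.5,0,0,0,0,1],[0,0,0,0,0,0,1],[0,0,0,0,0,0,1]]]}}

```text
clock: 28.95
eef_pos: [0.3974, -0.1781, 0.184]
tool_rot: [0.756, 0.655, 0.004, 0.005]
ft_force: [-0.5, 0.7, 0.5]
grip_width: 0.0854
```

Run:
```python
from h import *
st()
p,d,T=shot('top','t17');shot('side','s17');shot('wrist','w17')
for t in ['stork','bowl','vase','coaster']: print(t,[(np.round(r['at'],3),round(r['confidence'],2)) for r in bot.find_in('top',t)])
cv2.imwrite('pics/s17c.png',cv2.resize(cv2.imread('pics/s17.png')[200:430,200:400],None,fx=2.6,fy=2.6,interpolation=cv2.INTER_CUBIC))
P=cloud('top',d,T);m=(P[...,2]>.022)&(P[...,2]<.04);mm=np.zeros_like(m);mm[215:275,265:350]=m[215:275,265:350]
Q=P[mm];print(len(Q),np.median(Q,0) if len(Q) else '',cv2.minAreaRect((Q[:,:2]*1000).astype(np.float32)) if len(Q) else '')
```

```text
t 28.95 eef [ 0.3974 -0.1781  0.184 ] yaw_y -8.2 z [ 0.013 -0.003 -1.   ] F [-0.5  0.7  0.5] Tq [-0.01  0.03 -0.02] w 0.0854 j [-0.42  0.13 -0.26  1.17  0.    1.29]
stork [(array([ 0.672, -0.357,  0.093]), 0.97), (array([0.696, 0.156, 0.09 ]), 0.49)]
bowl [(array([ 0.575, -0.491,  0.026]), 0.68)]
vase [(array([0.637, 0.396, 0.077]), 0.87)]
coaster [(array([0.551, 0.474, 0.006]), 0.7)]
993 [0.44742615 0.04010777 0.02900965] ((447.87884521484375, 39.8978271484375), (140.07484436035156, 53.60158157348633), 81.93233489990234)
```

View pics/t17.png

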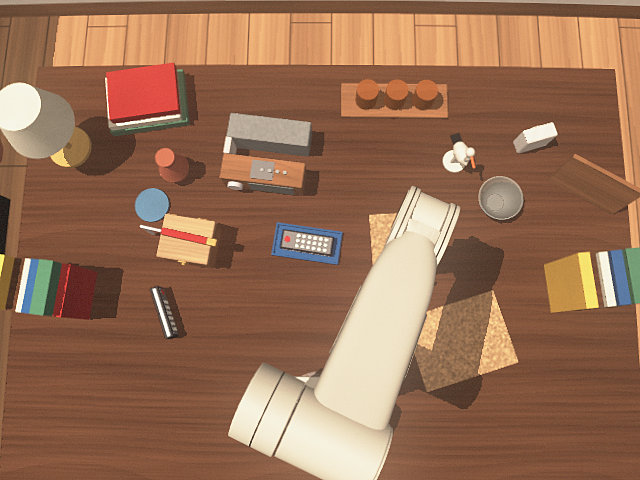

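View pics/s17c.png

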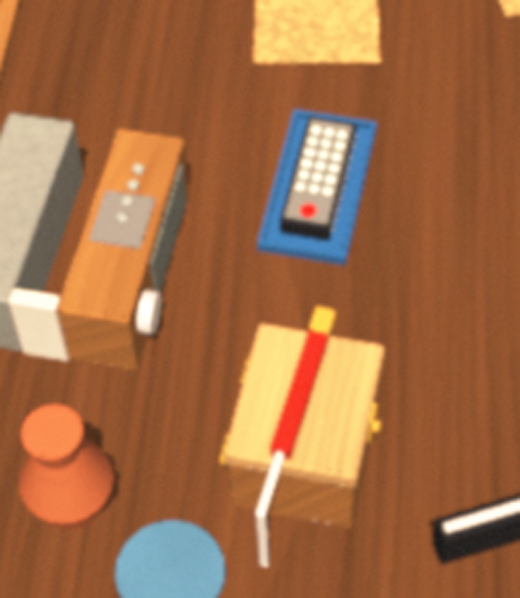

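All as asked: the remote lies flat in the tray, buttons up, at top view (307,242); the rod is across the lid at (188,237), and the other things are unmoved.

```bash
python3 -c "
from h import *;print(bot.job_done());st()"
```

```text
the job is handed in; nothing more can be done
None
the job is handed in; nothing more can be done
```

The job is done and handed in, at about 29 s of the 72 s allowed.

I hooked the remote out of the gap with the rod's leg, with no fingers on it. I laid the rod back across the lid and stood the remote on the smaller mat. I let go, pushed it over buttons up, then took it across its width and laid it in the tray.

**Last checks:**
- **Remote:** centre at (0.448, 0.040), within 1 mm of the tray's centre. Its top is 29 mm up, so it lies flat on the tray floor, and its buttons are up.
- **Rod:** lies across the lid with its leg hanging free beyond the far side.
- **Stork, bowl, vase and coaster:** all found within 2 mm of their starting places.
- **Forces:** about 16 N at most in the readings I took, at the moments of setting things down.

No check failed. The remote finder also reported the decoy remote, and in one picture gave wrong hits at the bowl and the rod. I used only hits that matched the pictures.

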